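# Fill the leaning gift jar with chocolate sticks and lock its lid

## Robot

A 6-joint arm with a two-finger parallel gripper is mounted at the origin on a cart in front of the work surface, level with it; the furniture and walls round the work are solid. World frame = base frame: x ahead of the robot, y to its left, z up, the work surface at z = 0. Lengths are in m, angles in rad, forces in N, time in s.
With the tool pointing down it reaches from about 0.375 to 0.825 m from the base axis. Payload 5.5 kg.
Tool frame: the origin (TCP) lies at the very end of the fingers, on their centre line; the grasp point (between the pads) lies 19 mm behind it (robot.hold_point_z is the distance from the TCP to the grasp point, in m); z points along the fingers, y is the direction in which the jaws open and shut (so a half turn about z gives the same grasp; the last joint's range is limited). The gripper opens to 85 mm and grips with 20 to 120 N. Pads are 22 mm wide; open, the fingers measure 114 mm over their backs; the gripper's body (76 mm by 85 mm) begins 54 mm behind the grasp point. The pads swing forward as they close: fully open they stand 13 mm farther back than shut.
Start: joints at [1.201, 0.314, -0.047, 1.21, 0, 1.571], TCP at [0.217, 0.559, 0.231] pointing down, gripper open.
Joint ranges: [-2.67, 2.67], [-0.69, 1.73], [-1.03, 1.25], [-2.08, 2.16], [-1.42, 1.45], [-3.14, 3.14]. Speed limits (rad/s): [2.39, 2.39, 3.01, 3.14, 3.14, 3.14].

## Interface

Orientations are given as a unit quaternion [x, y, z, w].
In Python, from cell import robot gives the robot as it stands. The module is installed in compiled form; this text tells all that it offers.
- The arm moves only by the tool arm_command, never from a script. Its argument "commands" is a list of rows, each a list of 4 numbers: the shift along the tool's x, y, z scaled (see below), then the turn about the tool's z scaled (see below). In form: [[dx, dy, dz, spin], ...]. A call has 1 to 5 rows; each row is the pose to reach, as a shift and turn from the pose commanded when the call began, along the tool's axes at that moment, turning the shorter way round; what a row does not reach only later rows make up. The controller multiplies each number of a shift by 500 mm and each number of a turn by pi rad. A row lasts 1/10 s, in which the tool goes at most 50 mm and 8.59 degrees, less where a joint would pass 70% of its speed; a pose out of reach is approached as far as the arm can. A call with a number of a shift or a turn outside -1 to 1 is refused whole. A call with a gripper value outside its range is refused whole. "jaw" is the opening, from 0 (shut) to 1 (fully open), set as the call begins (left out, the last holds). The fingers move at their own pace and stop on an object; "force" is the grip in N (left out, the last holds). Time passes only in rows, so rows that repeat a pose let the fingers close. It gives the time, the measured TCP pose, the force and the opening at its end, in the units of the state.
- robot.read_state(): the state, without advancing time (a new reading comes with each control period).
- robot.get_image(name): name is "scene" or "top" or "wrist"; returns the picture (384x512x3 uint8, red, green, blue); there is no depth.
- robot.camera_model(name): a dict with "fov_y" (degrees; the focal length in pixels is half the picture's height over the tangent of half this angle, whatever the lens; pixels are square), "cx", "cy" (the principal point, pixels), "R" (3x3) and "t" (3): a world point X has camera coordinates R X + t. Camera axes: x right, y down, z forward; pixel columns grow to the right and rows downward; lengths in m; the calibration is good to about 2 mm. The wrist camera is an equidistant fisheye: a pixel r from the principal point sees the ray r / f radians off the axis. A picture is of the moment at which its call begins: read the wrist's pose just before it. camera_model takes no time and is no camera call; for the wrist camera it gives the pose at the moment of the call.
- robot.finish_job(): hands the job in, once; it reports no verdict.
The state is a dict: "time_s": time; "joint_positions": joint angles; "qd": joint speeds; "joint_torque": joint torques, N m; "tcp_pos": TCP position; "ee_rot": TCP orientation; "wrist_force": force on the tool from outside, world axes, zero at the start; "ft_torque": the same for the moment, N m; "grip_width": opening from 0.0 (shut) to 1.0 (fully open).
Only numpy, scipy, OpenCV 4.12 (cv2) and the standard library are available. Lean on these libraries where they do the work, as an engineer would, in place of code of your own. Each camera call takes 0.05 s, during which the arm holds its last target.

## Task

Take the three wrapped chocolate sticks from their wooden stand and feed them one at a time through the narrow neck of the leaning glass jar, so that each drops right inside before the next. Then put the lid on: push it fully down into the metal collar with its handle bar in line with the collar's two notches (red marks), turn it clockwise a quarter turn to its stop so that it is locked, and let go. Leave the other things on the counter where they are.

Things in the scene. Friction and masses are not known exactly. Their poses are not given: they have to be found in the camera images.
- jar: clear glass jar, fixed in a cradle, leaning 28 degrees from vertical. Origin: centre of its underside; z: along its axis out through the mouth (leans to the robot, turned by the cradle's yaw); x: across it, away from the robot and up; y: level. Outside diameter 96, inside 88, floor 6 thick at the wall, coned up to 19 in the middle; slippery inside; shoulder z = 118 to 138; neck inside diameter 46, z = 138 to 150; metal collar diameter 80, z = 150 to 172
- jar_mouth (a point): centre of the mouth, level with the collar's top face, on the jar's axis, axes as the jar's. Collar's top plate 6 thick: round opening 46 wide with two notches, 20 wide and reaching 36 from the axis, at +x and -x (red dot on the collar's side below each); under it a space 15 deep. Lugs turned clockwise (looking into the mouth) meet stops after about 85 degrees; anticlockwise after about 40, not locked
- cradle: wooden cradle that holds the jar, fixed; foot 165 (x) x 116 (y), from 105 mm before to 60 mm behind its origin; origin on the counter, 38 mm straight below the jar's origin; it stays below the collar; its yaw is the direction in which the jar leans (to -x)
- stick_red_mid (a point): centre of the red wrapped chocolate stick: round rod 18 mm diameter, 100 mm long, 35 g, rounded ends, pale paper band round its middle, z along the rod. It starts upright and loose in one of the three holes of the stand (holes 21 mm diameter, 38 mm deep), so that its upper 62 mm stand above the stand
- stick_blue_mid (a point): centre of the blue wrapped chocolate stick: round rod 18 mm diameter, 100 mm long, 35 g, rounded ends, pale paper band round its middle, z along the rod. It starts upright and loose in one of the three holes of the stand (holes 21 mm diameter, 38 mm deep), so that its upper 62 mm stand above the stand
- stick_green_mid (a point): centre of the green wrapped chocolate stick: round rod 18 mm diameter, 100 mm long, 35 g, rounded ends, pale paper band round its middle, z along the rod. It starts upright and loose in one of the three holes of the stand (holes 21 mm diameter, 38 mm deep), so that its upper 62 mm stand above the stand
- stand: pale wooden block, fixed, 62 (x) x 172 (y) x 45 high, origin at the centre of its underside; three holes in a row along its y axis at y = -55, 0, +55 mm, each holding one stick, tops of the sticks 107 mm above the table
- lid_grip (a point): grip point of the lid's handle bar, 40 mm above the lid's underside; the bar is 60 mm long along the lid's x, 13 mm wide (y), from 25 to 52 mm above the underside; x and z as the lid's
- lid: wood and metal jar lid, about 120 g, 52 mm high, standing on its plug; origin at the centre of the plug's underside, z up. Plug 40 diameter, 18 high; two lugs along +x and -x, straight under the ends of the handle bar, 13 wide, reaching 33 from the axis, 3.5 to 9.5 mm up; flange 83 diameter, 18 to 25 mm up, with a red dot at each end of the bar. The same when half turned; 3 mm play in the collar
- lid_seat (a point): centre of the lid flange's underside, 18 mm above the lid's origin; coincides with jar_mouth when the lid is seated
- spool: spool of red ribbon, 66 mm diameter, 26 high, bystander; origin at the centre of its underside
- calculator: pocket calculator, 112 x 68 x 14, bystander; origin at the centre of its underside
- box_a: kraft-coloured gift box, bystander, 66 x 66 x 48; origin at the centre of its underside
- box_b: kraft-coloured gift box, bystander, 66 x 66 x 46; origin at the centre of its underside
- bar_a: orange wrapped chocolate bar lying flat, 64 x 140 x 12, bystander; origin at the centre of its underside
- tin: round sweet tin with a brown lid, 65 mm diameter, 40 high, bystander; origin at the centre of its underside
- stick_red: the same red stick; origin at the centre of its lower end
- stick_blue: the same blue stick; origin at the centre of its lower end
- stick_green: the same green stick; origin at the centre of its lower end
Mind the look-alikes: they are no part of the job. What is shaped like the lid but turquoise is not meant.

How it is judged:
By the outcome, as a careful person would: the job done as asked, in the order asked, and still so for the second after the job is handed in, with the robot touching nothing.
It also fails if it takes over 72 s, if anything falls off the work surface, if the arm or the gripper's body presses on something with over 40 N, if the wrist force passes 120 N, or if a joint passes its speed limit or range.

## Working session

There is one attempt and no reset: what is moved stays moved. The work goes in short steps, Python scripts to look and compute and a tool call to move; the robot and the scene stay as the last step left them, time stands still between calls to the robot, and variables do not carry over. Pictures are saved under pics/ and viewed, and the job is handed in when it is done.

Besides the shell and the picture viewer there is one more tool, called after "Emit:" as name([rows], argument=value, ...), one row to a line, values as JSON. arm_command: Moves the arm, as the interface text tells. Its arguments: {"type":"object","properties":{"commands":{"type":"array","items":{"type":"array","items":{"type":"number"}}},"jaw":{"type":"number"},"force":{"type":"number"}},"required":["commands"]}

```bash
mkdir -p pics; python3 - <<'E'
from cell import robot
import cv2
for n in ["scene","top","wrist"]:
    im=robot.get_image(n); cv2.imwrite(f"pics/{n}0.png",im[:,:,::-1])
    m=robot.camera_model(n); print(n,m)
print(robot.read_state())
E
```

```text
scene {'fov_y': 44.85506559093363, 'cx': 244.64272114106694, 'cy': 198.30871146831115, 'R': array([[ 0.65465556, -0.7559244 ,  0.00209929],
       [-0.51722947, -0.44995964, -0.72801786],
       [ 0.55127106,  0.47551512, -0.68555495]]), 't': array([-0.3259116 ,  0.37584908,  1.4444889 ])}
top {'fov_y': 44.088215123819936, 'cx': 253.9492815916903, 'cy': 194.62179812252182, 'R': array([[-0.00846733, -0.99993754,  0.00729483],
       [-0.98029841,  0.00686092, -0.19740304],
       [ 0.19734066, -0.00882259, -0.98029527]]), 't': array([-0.01365187,  0.53164614,  1.77544472])}
wrist {'fov_y': 65.70646984690485, 'cx': 256.9280470496932, 'cy': 191.2645362888226, 'R': array([[ 3.62722175e-01,  9.31897012e-01, -7.63668288e-04],
       [ 8.84424944e-01, -3.43986179e-01,  3.15382351e-01],
       [ 2.93641179e-01, -1.15071580e-01, -9.48964377e-01]]), 't': array([-0.60024111, -0.04090977,  0.38042196])}
{'time_s': 0.15, 'joint_positions': array([ 1.20103665e+00,  3.14109986e-01, -4.78145726e-02,  1.21017745e+00,
        3.37607593e-06,  1.57080562e+00]), 'qd': array([ 1.14278621e-03, -3.11292774e-03,  3.16506118e-03, -3.37652774e-05,
        1.88241516e-04,  2.02653485e-03]), 'joint_torque': array([-4.81624320e-04, -5.40045190e+01,  3.40059221e+01,  1.32620419e-02,
       -7.69540566e-05, -1.06871772e-05]), 'tcp_pos': array([0.21668279, 0.55905939, 0.23062006]), 'ee_rot': array([ 1.83832948e-01,  9.82957283e-01, -6.41404295e-04, -1.21666744e-04]), 'wrist_force': array([-0.11935001,  0.76691497,  0.56077169]), 'ft_torque': array([ 0.01009683, -0.00502945,  0.06712967]), 'grip_width': 0.9958183566818898}
```

```bash
cat > h.py <<'E'
import numpy as np, cv2
from cell import robot
from scipy.spatial.transform import Rotation as Ro
def foc(m): return 192/np.tan(np.radians(m['fov_y']/2))
def ray(m,name,u,v):
    f=foc(m); x=(u-m['cx'])/f; y=(v-m['cy'])/f
    if name=='wrist':
        r=np.hypot(x,y); d=np.array([x/r*np.sin(r),y/r*np.sin(r),np.cos(r)])
    else: d=np.array([x,y,1.])
    d=m['R'].T@d; c=-m['R'].T@m['t']; return c,d/np.linalg.norm(d)
def atz(m,name,u,v,z):
    c,d=ray(m,name,u,v); return c+d*(z-c[2])/d[2]
def proj(m,name,X):
    p=m['R']@np.asarray(X,float)+m['t']; f=foc(m)
    if name=='wrist':
        rr=np.hypot(p[0],p[1]); th=np.arctan2(rr,p[2]); return np.array([m['cx']+f*th*p[0]/rr, m['cy']+f*th*p[1]/rr])
    return np.array([m['cx']+f*p[0]/p[2], m['cy']+f*p[1]/p[2]])
def shot(name,tag):
    m=robot.camera_model(name); im=robot.get_image(name)[:,:,::-1].copy()
    np.save(f'pics/{tag}.npy',np.array([m],dtype=object),allow_pickle=True); cv2.imwrite(f'pics/{tag}_raw.png',im)
    return m,im
def load(tag): return np.load(f'pics/{tag}.npy',allow_pickle=True)[0], cv2.imread(f'pics/{tag}_raw.png')
def crop(im,u0,v0,w,h,s,out):
    c=cv2.resize(im[v0:v0+h,u0:u0+w],None,fx=s,fy=s,interpolation=cv2.INTER_CUBIC)
    for k in range(0,w,20):
        cv2.putText(c,str(u0+k),(k*s,10),0,.35,(0,0,255),1); cv2.line(c,(k*s,12),(k*s,18),(0,0,255),1)
    for k in range(0,h,20):
        cv2.putText(c,str(v0+k),(0,k*s+4),0,.35,(0,0,255),1)
    cv2.imwrite('pics/'+out+'.png',c)
# command numbers to reach world tcp target p with yaw change dyaw(rad about tool z)
def cmd(p,spin=0,ref=None):
    s=robot.read_state(); R=Ro.from_quat(s['ee_rot']).as_matrix()
    d=R.T@(np.asarray(p)-s['tcp_pos']); return np.round(np.r_[d/.5,spin/np.pi],4)
E
python3 - <<'E'
from h import *
im=cv2.imread('pics/top0.png'); crop(im,170,140,210,115,3,'top0c') 
im=cv2.imread('pics/scene0.png'); crop(im,170,150,230,150,3,'scene0c')
m=robot.camera_model('top')
for n,u,v,z in [('lid',193,220,.04),('jar',243,165,.18),('s1',305,197,.107),('s3',331,205,.107),('rail',243,146,.2),('deco',201,186,.04),('edge',243,252,0)]:
    print(n,atz(m,'top',u,v,z))
E
```

```text
lid [0.43640316 0.21695775 0.04      ]
jar [0.61587101 0.02217318 0.18      ]
s1 [ 0.51025611 -0.20810273  0.107     ]
s3 [ 0.4791852  -0.30421088  0.107     ]
rail [0.68146316 0.02160993 0.2       ]
deco [0.56985214 0.18808122 0.04      ]
edge [0.31568958 0.02610799 0.        ]
```

```bash
python3 - <<'E'
from h import *
mt=robot.camera_model('top'); ms=robot.camera_model('scene'); mw=robot.camera_model('wrist')
for v in (118,144):
  for z in (0,.1,.2,.3,.4,.5):
    X=atz(mt,'top',243,v,z); print(v,z,X.round(3),proj(ms,'scene',X).round(1))
s=robot.read_state();R=Ro.from_quat(s['ee_rot']).as_matrix()
c=-mw['R'].T@mw['t']; print('cam in tool',R.T@(c-s['tcp_pos']), 'fwd in tool',R.T@mw['R'][2],R.T@mw['R'][0])
E
```

```text
118 0 [0.863 0.024 0.   ] [297.9 178.7]
118 0.1 [0.826 0.023 0.1  ] [294.6 164.4]
118 0.2 [0.788 0.021 0.2  ] [291.  148.7]
118 0.3 [0.751 0.02  0.3  ] [286.9 131.2]
118 0.4 [0.713 0.018 0.4  ] [282.5 111.8]
118 0.5 [0.676 0.017 0.5  ] [277.5  90. ]
144 0 [0.752 0.024 0.   ] [281.4 192.3]
144 0.1 [0.72  0.023 0.1  ] [278.2 177.5]
144 0.2 [0.689 0.022 0.2  ] [274.6 161.1]
144 0.3 [0.657 0.02  0.3  ] [270.6 142.9]
144 0.4 [0.626 0.019 0.4  ] [266.2 122.7]
144 0.5 [0.595 0.017 0.5  ] [261.2 100.1]
cam in tool [ 0.08029835  0.00087229 -0.14283166] fwd in tool [-3.15384290e-01  6.69811551e-05  9.48964038e-01] [-1.41849458e-03  9.99998847e-01 -5.42014199e-04]
```

```bash
python3 - <<'E'
from h import *
print(cmd([.38,.20,.26],-21.2*np.pi/180))
E
```

```text
[-0.5641 -0.5516 -0.058  -0.1178]
```

Emit:
arm_command([
  [-0.564,-0.552,-0.058,-0.118],
  [-0.564,-0.552,-0.058,-0.118],
  [-0.564,-0.552,-0.058,-0.118],
  [-0.564,-0.552,-0.058,-0.118],
  [-0.564,-0.552,-0.058,-0.118],
])

```text
time_s: 0.65
tcp_pos: [0.3201, 0.3307, 0.2495]
ee_rot: [-0.001, 1.0, -0.0, 0.0]
wrist_force: [0.4, -0.1, 0.4]
grip_width: 1.0
```

```bash
python3 - <<'E'
from h import *
s=robot.read_state(); print(s['joint_positions'],s['tcp_pos'],s['ee_rot'],s['qd'])
print(cmd([.38,.20,.26]))
E
```

```text
[ 8.01779902e-01  4.30922954e-02 -3.32751738e-01  1.19508747e+00
 -2.41197919e-04  8.00070545e-01] [0.32011989 0.33066902 0.24954859] [-8.54686573e-04  9.99999625e-01 -1.32469549e-04  3.95466310e-05] [-0.97243952 -0.39917441 -0.34180711  0.05082441 -0.00536182 -0.95688676]
[-0.1193 -0.2615 -0.0208  0.    ]
```

Emit:
arm_command([
  [-0.119,-0.26,-0.02,0],
  [-0.119,-0.26,-0.02,0],
  [-0.119,-0.26,-0.02,0],
  [-0.119,-0.26,-0.02,0],
])

```text
time_s: 1.05
tcp_pos: [0.3811, 0.1985, 0.26]
ee_rot: [0.003, 1.0, -0.001, 0.001]
wrist_force: [-0.8, 0.6, -0.2]
grip_width: 1.0
```

```bash
python3 - <<'E'
from h import *
m,im=shot('wrist','w1'); crop(im,0,0,512,384,1,'w1')
s=robot.read_state(); print(s['tcp_pos'],s['ee_rot'],np.abs(s['qd']).max())
print(proj(m,'wrist',[.436,.217,.05]))
E
```

```text
[0.38033729 0.20048681 0.25977363] [2.19644315e-03 9.99997573e-01 3.06900714e-05 1.67318457e-04] 0.06312118295919159
[271.53083369 204.10112532]
```

```bash
python3 - <<'E'
from h import *
m,im=load('w1'); crop(im,225,155,100,90,7,'w1c')
E
python3 - <<'E'
from h import *
m,im=load('w1')
a=atz(m,'wrist',289.1,181.2,.025);b=atz(m,'wrist',257.3,222.3,.025)
print(a,b,(a+b)/2,np.linalg.norm(a-b),np.degrees(np.arctan2(b[1]-a[1],b[0]-a[0])))
for p in [(243.3,201),(303,203),(273,172.3),(274,229.5)]: print(atz(m,'wrist',*p,.023))
E
```

```text
[0.41320652 0.24136467 0.025     ] [0.4726008  0.19865911 0.025     ] [0.44290366 0.22001189 0.025     ] 0.07315357720879218 -35.71681882333657
[0.44154681 0.17979281 0.023     ]
[0.44515279 0.26174165 0.023     ]
[0.40141752 0.21989999 0.023     ]
[0.48495675 0.22223193 0.023     ]
```

```bash
python3 - <<'E'
from h import *
print(cmd([.5,.03,.36]))
E
```

```text
[-0.2409 -0.3399 -0.2004  0.    ]
```

Emit:
arm_command([
  [-0.24,-0.34,-0.2,0],
  [-0.24,-0.34,-0.2,0],
  [-0.24,-0.34,-0.2,0],
  [-0.24,-0.34,-0.2,0],
  [-0.24,-0.34,-0.2,0],
])

```text
time_s: 1.6
tcp_pos: [0.5014, 0.0317, 0.3608]
ee_rot: [-0.0, 1.0, 0.0, 0.001]
wrist_force: [0.0, 0.6, 0.8]
grip_width: 0.999
```

```bash
python3 - <<'E'
from h import *
m,im=shot('wrist','w2'); crop(im,130,150,250,190,3,'w2c')
s=robot.read_state(); print(s['tcp_pos'],s['ee_rot'],np.abs(s['qd']).max())
E
```

```text
[0.50361179 0.02949096 0.36197149] [ 5.27204660e-04  9.99996877e-01 -1.04604465e-03  2.20789909e-03] 0.09497058408423759
```

```bash
cat > jar.py <<'E'
from h import *
from scipy.optimize import least_squares
def jarT(x,y,yaw):
    Rz=Ro.from_euler('z',yaw).as_matrix(); t=np.radians(28)
    R=Rz@np.array([[np.cos(t),0,-np.sin(t)],[0,1,0],[np.sin(t),0,np.cos(t)]])
    return R,np.array([x,y,.038])
def pt(p,X): R,o=jarT(*p); return o+R@np.array(X)
def circ(p,r,z):
    return np.array([[r*np.cos(a),r*np.sin(a),z] for a in np.linspace(0,2*np.pi,181)])
E
python3 - <<'E'
from jar import *
m,im=load('w2')
f=lambda X:proj(m,'wrist',X)
def res(p):
    o=np.array([f(pt(p,c)) for c in circ(p,.040,.172)]); i=np.array([f(pt(p,c)) for c in circ(p,.023,.172)])
    n1=f(pt(p,[-.036,0,.172])); n2=f(pt(p,[.036,0,.172]))
    return [o[:,0].min()-218.3,o[:,0].max()-286.7,o[:,1].min()-195.7,i[:,0].min()-233.3,i[:,0].max()-272.7,i[:,1].min()-210,i[:,1].max()-249.3,
      n1[0]-254.7,n1[1]-199,n2[0]-250.7,n2[1]-260]
r=least_squares(res,[.66,.02,0]); p=r.x; print(p,np.degrees(p[2])); print(np.round(r.fun,1)); M=pt(p,[0,0,.172]); print('mouth',M)
# foot front yaw
a=atz(m,'wrist',222.3,169,.015);b=atz(m,'wrist',287.7,172.3,.015);print(a,b,np.degrees(np.arctan2(-(b-a)[0],(b-a)[1])),np.linalg.norm(a-b))
for n in('scene','top'):
    mm=robot.camera_model(n); print(n,proj(mm,n,M),[proj(mm,n,pt(p,[s*.036,0,.172])).round(1) for s in(1,-1)])
E
```

```text
[ 0.6535605   0.02145341 -0.07344513] -4.208096063411175
[ 0.3  0.1 -0.  -0.2 -0.3 -0.  -0.2  0.1  0.1  0.1  0.1]
mouth [0.57302908 0.02737871 0.18986699]
[ 0.54439107 -0.02662701  0.015     ] [0.55030029 0.08470342 0.015     ] -3.0383039837121677 0.11148714540101881
scene [252.83192754 178.18510107] [array([259.2, 170.4]), array([246.5, 186. ])]
top [241.55420569 175.85033038] [array([242.1, 166.1]), array([241. , 185.5])]
```

```bash
python3 - <<'E'
from h import *
print(cmd([.48,-.25,.32]))
E
```

```text
[ 0.047  -0.5589  0.0849  0.    ]
```

Emit:
arm_command([
  [0.047,-0.559,0.085,0],
  [0.047,-0.559,0.085,0],
  [0.047,-0.559,0.085,0],
  [0.047,-0.559,0.085,0],
  [0.047,-0.559,0.085,0],
])

```text
time_s: 2.15
tcp_pos: [0.4793, -0.2139, 0.3215]
ee_rot: [-0.001, 1.0, 0.0, 0.0]
wrist_force: [0.8, -0.3, 1.2]
grip_width: 1.004
```

Emit:
arm_command([
  [0,-0.06,0,0],
  [0,-0.06,0,0],
])

```text
time_s: 2.35
tcp_pos: [0.4792, -0.2455, 0.3209]
ee_rot: [0.001, 1.0, 0.0, -0.001]
wrist_force: [-0.3, 0.5, -0.1]
grip_width: 1.0
```

```bash
python3 - <<'E'
from h import *
m,im=shot('wrist','w3'); crop(im,160,150,250,190,3,'w3c')
s=robot.read_state(); print(s['tcp_pos'],s['ee_rot'],np.abs(s['qd']).max())
E
```

```text
[ 0.47934199 -0.24372443  0.32121781] [ 3.02631906e-04  9.99999619e-01  6.08597156e-04 -5.47854092e-04] 0.039084126119124166
```

```bash
python3 - <<'E'
from h import *
m,im=load('w3')
for n,u,v in [('g',204.5,170),('r',246,183),('b',287,196)]: print(n,atz(m,'wrist',u,v,.103))
# paper band lower: stick at z .06 
ps=[atz(m,'wrist',u,v,.103) for u,v in((204.5,170),(287,196))]
d=ps[1]-ps[0];print(np.linalg.norm(d),np.degrees(np.arctan2(d[1],d[0])))
E
```

```text
g [ 0.49023101 -0.31119617  0.103     ]
r [ 0.50768279 -0.25886039  0.103     ]
b [ 0.52533266 -0.20629072  0.103     ]
0.11062223724474343 71.49961363828082
```

```bash
python3 - <<'E'
from h import *
print(cmd([.5253,-.2063,.16],.0733)); 
E
```

```text
[-0.0922  0.0745  0.3224  0.0233]
```

Emit:
arm_command([
  [-0.092,0.0745,0.1,0.0233],
  [-0.092,0.0745,0.2,0.0233],
  [-0.092,0.0745,0.28,0.0233],
  [-0.092,0.0745,0.322,0.0233],
  [-0.092,0.0745,0.322,0.0233],
], jaw=0.42, force=50)

```text
time_s: 2.9
tcp_pos: [0.5222, -0.2022, 0.1564]
ee_rot: [0.034, 0.999, 0.002, -0.004]
wrist_force: [-1.3, 0.1, -0.1]
grip_width: 0.424
```

```bash
python3 - <<'E'
from h import *
m,im=shot('wrist','w4'); crop(im,100,150,300,200,2,'w4c')
s=robot.read_state(); print(s['tcp_pos'],s['ee_rot'],np.abs(s['qd']).max(),s['grip_width'])
print(cmd([.5253,-.2063,.076]),proj(m,'wrist',[.5253,-.2063,.107]))
E
```

```text
[ 0.52392983 -0.20348923  0.15956901] [ 0.03472897  0.99939387  0.00101454 -0.00218161] 0.07773902578309556 0.41716699998581275
[-0.0039 -0.0057  0.1671  0.    ] [250.33217203 218.20195411]
```

Emit:
arm_command([
  [-0.002,-0.006,0.0,0],
  [-0.002,-0.006,0.08,0],
  [-0.002,-0.006,0.15,0],
  [-0.002,-0.006,0.167,0],
  [-0.002,-0.006,0.167,0],
])

```text
time_s: 3.45
tcp_pos: [0.5263, -0.2095, 0.0785]
ee_rot: [0.036, 0.999, 0.0, 0.0]
wrist_force: [0.5, -0.5, -0.5]
grip_width: 0.419
```

Emit:
arm_command([
  [0,0,0,0],
  [0,0,0,0],
  [0,0,0,0],
  [0,0,0,0],
], jaw=0.1)

```text
time_s: 3.85
tcp_pos: [0.528, -0.2099, 0.0803]
ee_rot: [0.036, 0.999, -0.0, 0.002]
wrist_force: [-0.9, 0.5, 7.2]
grip_width: 0.192
```

```bash
python3 - <<'E'
from h import *
m,im=shot('wrist','w5'); crop(im,100,150,300,200,2,'w5c')
s=robot.read_state(); print(s['tcp_pos'],s['grip_width'])
E
```

```text
[ 0.52793387 -0.20988558  0.08031523] 0.19074018478161764
```

Emit:
arm_command([
  [0,0,-0.06,0],
  [0,0,-0.14,0],
  [0,0,-0.24,0],
  [0,0,-0.34,0],
  [0,0,-0.44,0],
])

```text
time_s: 4.4
tcp_pos: [0.5258, -0.2094, 0.3012]
ee_rot: [0.036, 0.999, -0.0, 0.001]
wrist_force: [1.2, -1.8, -0.3]
grip_width: 0.194
```

```bash
python3 - <<'E'
from h import *
s=robot.read_state(); print(s['tcp_pos'],s['grip_width'],s['wrist_force'])
print(cmd([.581,.0268,.31]))
E
```

```text
[ 0.52581862 -0.20939251  0.30117548] 0.19423458240663832 [ 1.21919363 -1.8168816  -0.31190725]
[-0.076   0.4791 -0.0179  0.    ]
```

Emit:
arm_command([
  [-0.015,0.095,-0.018,0],
  [-0.03,0.19,-0.018,0],
  [-0.046,0.29,-0.018,0],
  [-0.061,0.385,-0.018,0],
  [-0.076,0.479,-0.018,0],
])

```text
time_s: 4.9
tcp_pos: [0.5816, 0.0286, 0.3083]
ee_rot: [0.036, 0.999, -0.0, 0.001]
wrist_force: [0.4, -0.5, 0.2]
grip_width: 0.192
```

Emit:
arm_command([
  [0,0,0,0],
  [0,0,0,0],
])

```text
time_s: 5.1
tcp_pos: [0.5814, 0.0278, 0.3075]
ee_rot: [0.035, 0.999, -0.0, 0.001]
wrist_force: [0.4, -0.2, -1.2]
grip_width: 0.192
```

```bash
python3 - <<'E'
from h import *
m,im=shot('wrist','w6'); crop(im,100,130,300,220,2,'w6c')
s=robot.read_state(); print(s['tcp_pos'],s['ee_rot'],np.abs(s['qd']).max())
print(proj(m,'wrist',[.573,.0274,.190]))
E
```

```text
[0.5812207  0.02671275 0.30746127] [ 3.57417106e-02  9.99360900e-01 -2.75157199e-04  4.95896754e-04] 0.027835338624819083
[255.16443818 175.62923502]
```

```bash
python3 - <<'E'
from h import *
m,im=load('w6')
print(atz(m,'wrist',257.3,267,.332))
for x in(.576,.578,.580,.582): print(x,[proj(m,'wrist',[x,.0268,z]).round(1) for z in(.332,.284,.2345)])
crop(im,225,175,70,120,5,'w6d')
E
```

```text
[0.57816787 0.02885189 0.332     ]
0.576 [array([252.6, 263.4]), array([253.6, 221.4]), array([254.3, 194.9])]
0.578 [array([252.9, 267. ]), array([253.9, 224.3]), array([254.5, 197.3])]
0.58 [array([253.2, 270.5]), array([254.1, 227.3]), array([254.7, 199.8])]
0.582 [array([253.6, 273.9]), array([254.4, 230.2]), array([254.9, 202.2])]
```

Emit:
arm_command([
  [-0.006,-0.002,0.03,0],
  [-0.006,-0.002,0.08,0],
  [-0.006,-0.002,0.14,0],
  [-0.006,-0.002,0.19,0],
  [-0.006,-0.002,0.197,0],
])

```text
time_s: 5.65
tcp_pos: [0.5818, 0.0237, 0.2055]
ee_rot: [0.037, 0.999, -0.0, -0.002]
wrist_force: [-0.4, -0.1, -0.0]
grip_width: 0.19
```

Emit:
arm_command([
  [0,0,0,0],
])

```text
time_s: 5.75
tcp_pos: [0.5836, 0.0242, 0.2083]
ee_rot: [0.037, 0.999, -0.0, -0.0]
wrist_force: [0.0, 0.0, -0.0]
grip_width: 0.188
```

```bash
python3 - <<'E'
from h import *
m,im=shot('wrist','w7'); crop(im,100,130,300,220,2,'w7c')
s=robot.read_state(); print(s['tcp_pos'],s['wrist_force'],np.abs(s['qd']).max())
E
```

```text
[0.58445061 0.02453207 0.2094113 ] [-0.42597473 -1.12334192  0.34277229] 0.024433290476735925
```

Stick is in the neck, no contact. Release.

Emit:
arm_command([
  [0,0,0,0],
  [0,0,0,0],
  [0,0,0,0],
  [0,0,-0.02,0],
  [0,0,-0.06,0],
], jaw=0.4)

```text
time_s: 6.3
tcp_pos: [0.5831, 0.0256, 0.2378]
ee_rot: [0.036, 0.999, -0.0, -0.001]
wrist_force: [-0.0, 0.9, 0.6]
grip_width: 0.402
```

```bash
python3 - <<'E'
from h import *
m,im=shot('wrist','w8'); crop(im,100,130,300,220,2,'w8c')
s=robot.read_state(); print(s['tcp_pos'],s['wrist_force'],s['grip_width'])
E
```

```text
[0.58520317 0.02572067 0.24237225] [1.22797633 0.41458488 2.64807618] 0.40048886319873456
```

```bash
python3 - <<'E'
from h import *
print(cmd([.5075,-.2589,.17]))
E
```

```text
[ 0.1145 -0.579   0.1441  0.    ]
```

Emit:
arm_command([
  [0.019,-0.097,-0.02,0],
  [0.038,-0.193,0.02,0],
  [0.057,-0.29,0.06,0],
  [0.076,-0.386,0.1,0],
  [0.1145,-0.479,0.144,0],
])

```text
time_s: 6.85
tcp_pos: [0.5157, -0.1994, 0.1722]
ee_rot: [0.036, 0.999, -0.0, 0.001]
wrist_force: [0.0, -0.0, -0.2]
grip_width: 0.398
```

Emit:
arm_command([
  [0,-0.1,0,0],
  [0,-0.1,0,0],
  [0,-0.1,0,0],
])

```text
time_s: 7.15
tcp_pos: [0.5117, -0.2485, 0.1723]
ee_rot: [0.037, 0.999, 0.0, 0.0]
wrist_force: [-0.2, -0.8, 0.3]
grip_width: 0.402
```

```bash
python3 - <<'E'
from h import *
s=robot.read_state(); print(s['tcp_pos'],s['ee_rot'],np.abs(s['qd']).max())
print(cmd([.5075,-.2589,.078]))
m,im=shot('wrist','w9'); crop(im,100,130,300,220,2,'w9c')
print([proj(m,'wrist',[.5075,-.2589,z]) for z in (.103,.107)])
E
```

```text
[ 0.51166423 -0.24845591  0.17233804] [3.74313696e-02 9.99299107e-01 1.31175204e-05 4.31925625e-04] 0.042781772201535014
[ 0.0069 -0.0215  0.1887  0.    ]
[array([241.86449525, 198.98229267]), array([241.61020744, 200.80764771])]
```

Emit:
arm_command([
  [0.007,-0.0215,0.0,0],
  [0.007,-0.0215,0.08,0],
  [0.007,-0.0215,0.15,0],
  [0.007,-0.0215,0.188,0],
  [0.007,-0.0215,0.188,0],
])

```text
time_s: 7.7
tcp_pos: [0.5053, -0.2558, 0.0752]
ee_rot: [0.035, 0.999, 0.001, -0.002]
wrist_force: [-0.1, 0.9, 0.0]
grip_width: 0.399
```

Emit:
arm_command([
  [0,0,0,0],
  [0,0,0,0],
  [0,0,0,0],
  [0,0,0,0],
], jaw=0.1)

```text
time_s: 8.1
tcp_pos: [0.5081, -0.2581, 0.079]
ee_rot: [0.036, 0.999, -0.0, 0.001]
wrist_force: [0.1, -0.3, -0.4]
grip_width: 0.194
```

Emit:
arm_command([
  [0,0,-0.06,0],
  [0,0,-0.14,0],
  [0,0,-0.24,0],
  [0,0,-0.34,0],
  [0,0,-0.44,0],
])

```text
time_s: 8.6
tcp_pos: [0.507, -0.2575, 0.3005]
ee_rot: [0.036, 0.999, -0.0, 0.001]
wrist_force: [0.3, -0.4, -0.8]
grip_width: 0.196
```

```bash
python3 - <<'E'
from h import *
s=robot.read_state(); print(s['tcp_pos'],s['grip_width'],s['wrist_force'])
print(cmd([.583,.0268,.31]))
E
```

```text
[ 0.50703518 -0.25747495  0.30049202] 0.1959514676275914 [ 0.26778408 -0.35091588 -0.77284466]
[-0.1105  0.578  -0.0189  0.    ]
```

Emit:
arm_command([
  [-0.018,0.096,-0.019,0],
  [-0.037,0.19,-0.019,0],
  [-0.056,0.29,-0.019,0],
  [-0.074,0.385,-0.019,0],
  [-0.092,0.479,-0.019,0],
])

```text
time_s: 9.1
tcp_pos: [0.5708, -0.0201, 0.3081]
ee_rot: [0.036, 0.999, 0.0, 0.001]
wrist_force: [0.5, -0.6, -0.7]
grip_width: 0.192
```

```bash
python3 - <<'E'
from h import *
print(cmd([.581,.0268,.31]))
E
```

```text
[-0.0136  0.0951 -0.0037  0.    ]
```

Emit:
arm_command([
  [-0.0136,0.095,-0.003,0],
  [-0.0136,0.095,-0.003,0],
  [-0.0136,0.095,-0.003,0],
])

```text
time_s: 9.4
tcp_pos: [0.5807, 0.0259, 0.3091]
ee_rot: [0.035, 0.999, -0.0, 0.0]
wrist_force: [-0.5, 0.8, 0.4]
grip_width: 0.189
```

```bash
python3 - <<'E'
from h import *
m,im=shot('wrist','w10'); crop(im,100,130,300,220,2,'w10c')
s=robot.read_state(); print(s['tcp_pos'])
z=s['tcp_pos'][2]
x,y,_=s['tcp_pos']
for dx in(-.004,-.002,0,.002): print(dx,[proj(m,'wrist',[x+dx,y,z-.076+h]).round(1) for h in(.1,.09)])
print(cmd([.581,.0268,.209]))
E
```

```text
[0.58058662 0.02475563 0.30909434]
-0.004 [array([252.5, 265.1]), array([252.8, 254.4])]
-0.002 [array([252.8, 268.6]), array([253.1, 257.7])]
0 [array([253.2, 272. ]), array([253.4, 261.1])]
0.002 [array([253.5, 275.5]), array([253.7, 264.4])]
[-0.0005  0.0042  0.2002  0.    ]
```

Emit:
arm_command([
  [-0.001,0.012,0.03,0],
  [-0.001,0.012,0.08,0],
  [-0.001,0.012,0.14,0],
  [-0.001,0.012,0.19,0],
  [-0.001,0.012,0.2,0],
])

```text
time_s: 9.95
tcp_pos: [0.5794, 0.0288, 0.206]
ee_rot: [0.037, 0.999, -0.0, -0.002]
wrist_force: [0.7, -0.5, -0.5]
grip_width: 0.188
```

Emit:
arm_command([
  [0,0,0,0],
  [0,0,0,0],
  [0,0,0,0],
  [0,0,0,0],
], jaw=0.4)

```text
time_s: 10.35
tcp_pos: [0.5825, 0.0306, 0.2102]
ee_rot: [0.036, 0.999, 0.0, 0.001]
wrist_force: [0.0, 0.6, -0.1]
grip_width: 0.399
```

Emit:
arm_command([
  [0,0,-0.02,0],
  [0,0,-0.07,0],
])

```text
time_s: 10.55
tcp_pos: [0.5803, 0.0307, 0.2431]
ee_rot: [0.036, 0.999, -0.0, -0.002]
wrist_force: [0.5, 0.7, 0.2]
grip_width: 0.395
```

```bash
python3 - <<'E'
from h import *
m,im=shot('wrist','w11'); crop(im,100,130,300,220,2,'w11c')
s=robot.read_state(); print(s['tcp_pos'])
print(cmd([.490,-.3112,.17]))
E
```

```text
[0.58290648 0.03082223 0.24885166]
[ 0.1367 -0.6957  0.1568  0.    ]
```

Emit:
arm_command([
  [0,0,-0.02,0],
  [0,0,-0.02,0],
])

```text
time_s: 10.8
tcp_pos: [0.5825, 0.0308, 0.2557]
ee_rot: [0.036, 0.999, 0.0, 0.001]
wrist_force: [0.2, 0.0, -1.7]
grip_width: 0.395
```

```bash
python3 - <<'E'
from h import *
m,im=shot('wrist','w12'); crop(im,100,130,300,220,2,'w12c')
ms,ims=shot('scene','s12'); crop(ims,215,155,70,70,8,'s12c')
E
python3 - <<'E'
from h import *
m,im=load('w12')
for z in (.205,.215,.22):
  X=atz(m,'wrist',281.2,195,z); print(X, proj(robot.camera_model('scene'),'scene',X))
for z in (.115,.125): print(atz(m,'wrist',248,182,z))
crop(im,215,130,100,90,7,'w12d')
E
```

```text
[0.57097958 0.04911411 0.205     ] [247.81200273 172.57932974]
[0.56742793 0.04850169 0.215     ] [247.30516675 170.96374955]
[0.56565211 0.04819549 0.22      ] [247.04962342 170.14918475]
[0.58680563 0.02227934 0.115     ]
[0.5838236 0.0228086 0.125    ]
```

```bash
python3 - <<'E'
from h import *
print(cmd([.568,.042,.201]),robot.read_state()['tcp_pos'])
E
```

```text
[0.0288 0.0206 0.1057 0.    ] [0.58162186 0.03070514 0.2538603 ]
```

Emit:
arm_command([
  [0.029,0.0206,0,0],
  [0.029,0.0206,0,0],
  [0.029,0.0206,0.05,0],
  [0.029,0.0206,0.1,0],
  [0.029,0.0206,0.104,0],
], jaw=0.5)

```text
time_s: 11.4
tcp_pos: [0.5657, 0.0416, 0.1982]
ee_rot: [0.036, 0.999, -0.0, -0.003]
wrist_force: [-1.2, 0.3, -0.3]
grip_width: 0.5
```

Emit:
arm_command([
  [0,0,0,0],
  [0,0,0,0],
  [0,0,0,0],
  [0,0,0,0],
  [0,0,0,0],
], jaw=0.1, force=30)

```text
time_s: 11.9
tcp_pos: [0.5683, 0.0409, 0.2026]
ee_rot: [0.037, 0.999, -0.001, 0.001]
wrist_force: [0.1, -4.7, 0.5]
grip_width: 0.196
```

```bash
python3 - <<'E'
from h import *
s=robot.read_state(); print(s['tcp_pos'],s['wrist_force'],s['grip_width'])
m,im=shot('wrist','w13'); crop(im,100,130,300,220,2,'w13c')
ms,ims=shot('scene','s13'); crop(ims,215,155,70,70,8,'s13c')
E
```

```text
[0.56832875 0.04085664 0.20262729] [ 0.05234493 -4.73068374  0.53611616] 0.19583136374969404
```

Emit:
arm_command([
  [0,-0.004,0.01,0],
  [0,-0.004,0.01,0],
  [0,-0.004,0.01,0],
])

```text
time_s: 12.3
tcp_pos: [0.5682, 0.0399, 0.197]
ee_rot: [0.036, 0.999, 0.0, 0.0]
wrist_force: [0.6, -1.2, 0.2]
grip_width: 0.193
```

Emit:
arm_command([
  [0,0,0,0],
  [0,0,0,0],
  [0,0,0,0],
  [0,0,0,0],
], jaw=0.4)

```text
time_s: 12.7
tcp_pos: [0.5677, 0.0403, 0.1968]
ee_rot: [0.036, 0.999, 0.0, -0.0]
wrist_force: [-0.1, 0.5, -0.4]
grip_width: 0.398
```

```bash
python3 - <<'E'
from h import *
s=robot.read_state(); print(s['tcp_pos'],s['wrist_force'],s['grip_width'])
m,im=shot('wrist','w14'); crop(im,100,130,300,220,2,'w14c')
E
```

```text
[0.56766796 0.04029107 0.1967876 ] [-0.09268958  0.49326601 -0.39542181] 0.3980995852763265
```

Emit:
arm_command([
  [0,0,-0.08,0],
  [0,-0.05,-0.12,0],
  [0.02,-0.13,-0.12,0],
  [0.04,-0.22,-0.12,0],
  [0.06,-0.31,-0.1,0],
])

```text
time_s: 13.25
tcp_pos: [0.5271, -0.1137, 0.2482]
ee_rot: [0.035, 0.999, -0.0, 0.002]
wrist_force: [0.5, -0.1, -0.5]
grip_width: 0.398
```

```bash
python3 - <<'E'
from h import *
print(robot.read_state()['tcp_pos'],cmd([.4895,-.3112,.17]))
E
```

```text
[ 0.52713789 -0.11366272  0.24823066] [ 0.0476 -0.3994  0.1564  0.    ]
```

Emit:
arm_command([
  [0.012,-0.09,0.03,0],
  [0.024,-0.18,0.06,0],
  [0.036,-0.27,0.1,0],
  [0.0476,-0.36,0.13,0],
  [0.0476,-0.4,0.156,0],
])

```text
time_s: 13.75
tcp_pos: [0.487, -0.3134, 0.1679]
ee_rot: [0.038, 0.999, -0.0, -0.0]
wrist_force: [0.5, -0.2, 0.3]
grip_width: 0.399
```

Emit:
arm_command([
  [0,0,0,0],
  [0,0,0,0],
])

```text
time_s: 13.95
tcp_pos: [0.4881, -0.31, 0.1686]
ee_rot: [0.037, 0.999, 0.001, -0.0]
wrist_force: [0.3, -0.1, -0.5]
grip_width: 0.402
```

```bash
python3 - <<'E'
from h import *
s=robot.read_state(); print(s['tcp_pos'],s['ee_rot'],np.abs(s['qd']).max())
print(cmd([.4898,-.3112,.077]))
m,im=shot('wrist','w15'); crop(im,100,130,300,220,2,'w15c')
print([proj(m,'wrist',[.4898,-.3112,z]) for z in (.103,.107)])
E
```

```text
[ 0.48813533 -0.31002837  0.16860843] [ 3.65891114e-02  9.99330210e-01  5.30385897e-04 -2.95733286e-04] 0.02686828065727239
[-0.0036 -0.0023  0.1832  0.    ]
[array([254.53087395, 207.1425574 ]), array([254.49679278, 209.11441241])]
```

Emit:
arm_command([
  [-0.003,-0.002,0.04,0],
  [-0.003,-0.002,0.1,0],
  [-0.003,-0.002,0.16,0],
  [-0.003,-0.002,0.183,0],
  [-0.003,-0.002,0.183,0],
], force=50)

```text
time_s: 14.5
tcp_pos: [0.4893, -0.3096, 0.0764]
ee_rot: [0.035, 0.999, 0.001, -0.001]
wrist_force: [0.5, -0.1, 0.9]
grip_width: 0.399
```

Emit:
arm_command([
  [0,0,0,0],
  [0,0,0,0],
  [0,0,0,0],
  [0,0,0,0],
], jaw=0.1)

```text
time_s: 14.9
tcp_pos: [0.4911, -0.3119, 0.079]
ee_rot: [0.036, 0.999, -0.001, 0.001]
wrist_force: [0.2, 0.7, 6.6]
grip_width: 0.191
```

Emit:
arm_command([
  [0,0,-0.06,0],
  [0,0,-0.14,0],
  [0,0,-0.24,0],
  [0,0,-0.34,0],
  [0,0,-0.45,0],
])

```text
time_s: 15.4
tcp_pos: [0.4894, -0.3112, 0.2998]
ee_rot: [0.036, 0.999, -0.0, 0.0]
wrist_force: [0.2, -0.8, -0.9]
grip_width: 0.194
```

```bash
python3 - <<'E'
from h import *
s=robot.read_state(); print(s['tcp_pos'],s['grip_width'],s['wrist_force'])
print(cmd([.580,.018,.312]))
E
```

```text
[ 0.48943976 -0.3111833   0.29975167] 0.193731744167956 [ 0.20413387 -0.75442492 -0.88614078]
[-0.133   0.6697 -0.0246  0.    ]
```

Emit:
arm_command([
  [-0.019,0.096,-0.02,0],
  [-0.038,0.191,-0.02,0],
  [-0.057,0.287,-0.024,0],
  [-0.076,0.382,-0.024,0],
  [-0.095,0.478,-0.024,0],
])

```text
time_s: 15.9
tcp_pos: [0.5547, -0.0747, 0.31]
ee_rot: [0.036, 0.999, -0.0, 0.001]
wrist_force: [1.2, -0.3, -0.5]
grip_width: 0.192
```

```bash
python3 - <<'E'
from h import *
print(robot.read_state()['tcp_pos'],cmd([.580,.018,.312]))
E
```

```text
[ 0.55471925 -0.07471466  0.30996547] [-0.0369  0.1886 -0.0041  0.    ]
```

Emit:
arm_command([
  [-0.019,0.095,-0.004,0],
  [-0.037,0.1886,-0.004,0],
  [-0.037,0.1886,-0.004,0],
  [-0.037,0.1886,-0.004,0],
  [-0.037,0.1886,-0.004,0],
])

```text
time_s: 16.4
tcp_pos: [0.5795, 0.0155, 0.3114]
ee_rot: [0.036, 0.999, -0.0, -0.0]
wrist_force: [-0.2, -0.6, 0.3]
grip_width: 0.195
```

```bash
python3 - <<'E'
from h import *
m,im=shot('wrist','w16'); crop(im,150,130,200,190,4,'w16c')
s=robot.read_state(); print(s['tcp_pos'],cmd([.582,.016,.209]))
E
```

```text
[0.57953183 0.01518104 0.3114647 ] [-0.0048  0.0021  0.2049  0.    ]
```

Emit:
arm_command([
  [-0.003,0.0236,0.03,0],
  [-0.003,0.0236,0.08,0],
  [-0.003,0.0236,0.14,0],
  [-0.003,0.0236,0.19,0],
  [-0.003,0.0236,0.203,0],
])

```text
time_s: 16.95
tcp_pos: [0.58, 0.0263, 0.2071]
ee_rot: [0.037, 0.999, -0.0, -0.002]
wrist_force: [-1.3, 0.0, 0.1]
grip_width: 0.19
```

Emit:
arm_command([
  [0,0,0,0],
  [0,0,0,0],
], force=22)

```text
time_s: 17.15
tcp_pos: [0.5828, 0.0273, 0.2112]
ee_rot: [0.037, 0.999, 0.0, 0.001]
wrist_force: [0.8, -0.0, -0.0]
grip_width: 0.192
```

```bash
python3 - <<'E'
from h import *
s=robot.read_state(); print(s['tcp_pos'],s['wrist_force'],cmd([.548,.0294,.209]),cmd([.546,.0294,.188]))
E
```

```text
[0.58284143 0.02733947 0.21122192] [ 0.76935852 -0.04188653 -0.02794134] [ 0.0698 -0.001   0.0043  0.    ] [ 0.0739 -0.0013  0.0463  0.    ]
```

Emit:
arm_command([
  [0.017,0,0,0],
  [0.034,0,0,0],
  [0.051,0,0.004,0],
  [0.069,-0.001,0.004,0],
  [0.073,-0.001,0.018,0],
])

```text
time_s: 17.65
tcp_pos: [0.5454, 0.0303, 0.2019]
ee_rot: [0.036, 0.999, 0.0, 0.001]
wrist_force: [3.1, -0.5, 1.5]
grip_width: 0.192
```

Emit:
arm_command([
  [0,0,0.01,0],
  [0,0,0.02,0],
  [0,0,0.027,0],
  [0,0,0.027,0],
])

```text
time_s: 18.05
tcp_pos: [0.5458, 0.0301, 0.1866]
ee_rot: [0.036, 0.999, -0.0, -0.0]
wrist_force: [3.4, -0.2, 0.6]
grip_width: 0.196
```

```bash
python3 - <<'E'
from h import *
m,im=shot('wrist','w17'); crop(im,150,130,200,190,4,'w17c')
s=robot.read_state(); print(s['tcp_pos'],s['wrist_force'])
E
```

```text
[0.54576033 0.03012895 0.18684758] [ 2.80942414 -1.00576249  1.47440121]
```

Emit:
arm_command([
  [0,0,0,0],
  [0,0,0,0],
  [0,0,0,0],
  [0,0,0,0],
], jaw=0.4)

```text
time_s: 18.5
tcp_pos: [0.5452, 0.0302, 0.1871]
ee_rot: [0.036, 0.999, -0.0, -0.0]
wrist_force: [0.2, -1.0, 0.0]
grip_width: 0.401
```

Emit:
arm_command([
  [0,0,-0.04,0],
  [0,0,-0.1,0],
  [0,0,-0.14,0],
  [0,0,-0.14,0],
])

```text
time_s: 18.9
tcp_pos: [0.5473, 0.0302, 0.2603]
ee_rot: [0.036, 0.999, 0.0, 0.002]
wrist_force: [-0.2, 0.1, -0.3]
grip_width: 0.4
```

```bash
python3 - <<'E'
from h import *
m,im=shot('wrist','w18'); crop(im,150,130,200,190,4,'w18c')
m,im=shot('scene','s18'); crop(im,215,155,70,70,8,'s18c')
s=robot.read_state(); print(s['tcp_pos'],s['wrist_force'])
E
```

```text
[0.54571612 0.03017055 0.25714191] [ 1.03476914 -0.02274735 -1.2036655 ]
```

```bash
python3 - <<'E'
from jar import *
m,im=load('w18')
f=lambda X:proj(m,'wrist',X)
def res(p):
    o=np.array([f(pt(p,c)) for c in circ(p,.040,.172)]); i=np.array([f(pt(p,c)) for c in circ(p,.023,.172)])
    n1=f(pt(p,[-.036,0,.172])); n2=f(pt(p,[.036,0,.172]))
    return [o[:,0].min()-205.5,o[:,0].max()-304.2,o[:,1].min()-182.5,o[:,1].max()-281.2,i[:,0].min()-226.3,i[:,0].max()-283.5,
      n1[0]-254.8,n1[1]-187,n2[0]-254.7,n2[1]-277]
r=least_squares(res,[.66,.02,0]); p=r.x; print(p,np.degrees(p[2])); print(np.round(r.fun,1)); M=pt(p,[0,0,.172]); print('mouth',M)
R,o=jarT(*p);print(R[:,0])
E
```

```text
[ 0.65288654  0.02139144 -0.07472417] -4.281379414564762
[-0.3  0.4 -0.1  0.3 -0.2  0.1  0.1  0.3  0.1 -0.4]
mouth [0.57236276 0.02741974 0.18986699]
[ 0.88048368 -0.06591614  0.46947156]
```

```bash
python3 - <<'E'
from h import *
s=robot.read_state();print(s['tcp_pos'],s['ee_rot'],cmd([.443,.2204,.13],np.radians(31.6)))
E
```

```text
[0.54571612 0.03017055 0.25714191] [3.61312377e-02 9.99347038e-01 3.67607789e-05 1.72043087e-04] [0.2325 0.3646 0.2542 0.1756]
```

Emit:
arm_command([
  [0.047,0.073,-0.01,0.035],
  [0.093,0.146,0,0.07],
  [0.14,0.219,0.05,0.105],
  [0.186,0.292,0.13,0.14],
  [0.2325,0.3646,0.2,0.1756],
], jaw=0.5)

```text
time_s: 19.5
tcp_pos: [0.4464, 0.2113, 0.1642]
ee_rot: [0.309, 0.951, -0.0, -0.0]
wrist_force: [0.5, 0.6, 0.5]
grip_width: 0.498
```

Emit:
arm_command([
  [0,0,0.05,0],
  [0,0,0.05,0],
  [0,0,0.05,0],
])

```text
time_s: 19.8
tcp_pos: [0.4474, 0.21, 0.1408]
ee_rot: [0.307, 0.952, -0.001, -0.001]
wrist_force: [0.0, -0.4, 0.4]
grip_width: 0.504
```

```bash
python3 - <<'E'
from h import *
s=robot.read_state();q=s['ee_rot'];print(s['tcp_pos'],np.degrees(2*np.arctan2(q[1],q[0])),cmd([.443,.2204,.031]))
m,im=shot('wrist','w19'); crop(im,150,100,220,200,3,'w19c')
for P in ([.4132,.2414,.025],[.4726,.1987,.025],[.443,.2204,.052]): print(proj(m,'wrist',P))
E
```

```text
[0.44737774 0.21002505 0.14084189] 144.26401175035386 [0.019  0.0122 0.2197 0.    ]
[262.23116802 135.45035186]
[261.98587867 213.28422773]
[263.06403193 184.36467889]
```

Emit:
arm_command([
  [0.019,0.012,0.02,0],
  [0.019,0.012,0.07,0],
  [0.019,0.012,0.13,0],
  [0.019,0.012,0.17,0],
  [0.019,0.012,0.185,0],
])

```text
time_s: 20.35
tcp_pos: [0.4433, 0.2207, 0.0475]
ee_rot: [0.307, 0.952, -0.001, -0.001]
wrist_force: [0.4, -0.1, 0.1]
grip_width: 0.502
```

Emit:
arm_command([
  [0,0,0,0],
  [0,0,0,0],
])

```text
time_s: 20.55
tcp_pos: [0.4449, 0.2214, 0.05]
ee_rot: [0.307, 0.952, 0.001, 0.001]
wrist_force: [0.7, -0.9, 0.6]
grip_width: 0.496
```

```bash
python3 - <<'E'
from h import *
s=robot.read_state();print(s['tcp_pos'],cmd([.443,.2204,.031]))
E
```

```text
[0.44492467 0.2214287  0.04998751] [ 0.0019 -0.004   0.038   0.    ]
```

Emit:
arm_command([
  [0.002,-0.003,0.02,0],
  [0.002,-0.003,0.038,0],
  [0.002,-0.003,0.038,0],
])

```text
time_s: 20.85
tcp_pos: [0.4414, 0.2199, 0.0289]
ee_rot: [0.307, 0.952, -0.001, -0.001]
wrist_force: [-0.6, 0.1, -0.6]
grip_width: 0.502
```

Emit:
arm_command([
  [0,0,0,0],
  [0,0,0,0],
  [0,0,0,0],
  [0,0,0,0],
], jaw=0.03, force=40)

```text
time_s: 21.25
tcp_pos: [0.4424, 0.2204, 0.0301]
ee_rot: [0.307, 0.952, 0.0, 0.0]
wrist_force: [0.0, -0.4, -0.3]
grip_width: 0.142
```

```bash
python3 - <<'E'
from h import *
s=robot.read_state();print(s['tcp_pos'],s['grip_width'],s['wrist_force'])
m,im=shot('wrist','w20'); crop(im,150,130,220,200,3,'w20c')
E
```

```text
[0.44241078 0.22044584 0.03013407] 0.1417897379747882 [ 0.00503649 -0.40868135 -0.30609231]
```

Emit:
arm_command([
  [0,0,-0.06,0],
  [0,0,-0.15,0],
  [0,0,-0.25,0],
  [0,0,-0.35,0],
  [0,0,-0.45,0],
])

```text
time_s: 21.8
tcp_pos: [0.4419, 0.2201, 0.2571]
ee_rot: [0.307, 0.952, 0.0, 0.0]
wrist_force: [0.5, 0.0, -1.8]
grip_width: 0.14
```

```bash
python3 - <<'E'
from h import *
s=robot.read_state();print(s['tcp_pos'],s['grip_width'],cmd([.5825,.0267,.27],-.1747*np.pi))
E
```

```text
[0.44186042 0.22014831 0.25714328] 0.14010969361161138 [-0.4543 -0.1497 -0.0257 -0.1747]
```

Emit:
arm_command([
  [-0.091,-0.03,-0.01,-0.035],
  [-0.182,-0.06,-0.026,-0.07],
  [-0.273,-0.09,-0.026,-0.105],
  [-0.363,-0.12,-0.026,-0.14],
  [-0.454,-0.15,-0.026,-0.1747],
])

```text
time_s: 22.3
tcp_pos: [0.5835, 0.0252, 0.2682]
ee_rot: [0.035, 0.999, 0.0, 0.0]
wrist_force: [0.8, 1.6, -1.0]
grip_width: 0.137
```

Emit:
arm_command([
  [0,0,0,0],
  [0,0,0,0],
])

```text
time_s: 22.5
tcp_pos: [0.5827, 0.0259, 0.2674]
ee_rot: [0.039, 0.999, 0.0, -0.001]
wrist_force: [-0.1, 0.1, -1.4]
grip_width: 0.14
```

```bash
python3 - <<'E'
from h import *
s=robot.read_state();q=s['ee_rot'];print(s['tcp_pos'],np.degrees(2*np.arctan2(q[1],q[0])))
np.set_printoptions(suppress=True)
M=np.array([.5725,.0274,.1899]);hd=np.array([.9972,-.0742,0])
for h,v in [(10,66),(4,62),(-4,57),(-11,51),(-24,44),(-15,28)]:
    P=M+hd*h/1e3+np.array([0,0,(v-19)/1e3]); print(h,v,P,cmd(P))
E
```

```text
[0.5827203  0.02593983 0.26739702] 175.5185285797837
10 66 [0.582472 0.026658 0.2369  ] [0.0005 0.0014 0.061  0.    ]
4 62 [0.5764888 0.0271032 0.2329   ] [0.0125 0.0013 0.069  0.    ]
-4 57 [0.5685112 0.0276968 0.2279   ] [0.0285 0.0013 0.079  0.    ]
-11 51 [0.5615308 0.0282162 0.2219   ] [0.0425 0.0012 0.091  0.    ]
-24 44 [0.5485672 0.0291808 0.2149   ] [0.0685 0.0011 0.1051 0.    ]
-15 28 [0.557542 0.028513 0.1989  ] [0.0504 0.0012 0.1371 0.    ]
```

Emit:
arm_command([
  [0,0.001,0.02,0],
  [0,0.001,0.04,0],
  [0,0.001,0.055,0],
  [0,0.001,0.062,0],
])

```text
time_s: 22.9
tcp_pos: [0.5817, 0.0282, 0.2356]
ee_rot: [0.037, 0.999, -0.0, -0.001]
wrist_force: [-0.0, 1.1, -1.5]
grip_width: 0.142
```

Emit:
arm_command([
  [0,0,0.004,0],
  [0,0,0.006,0],
])

```text
time_s: 23.1
tcp_pos: [0.5826, 0.0277, 0.2345]
ee_rot: [0.037, 0.999, 0.0, 0.0]
wrist_force: [-3.7, 0.1, 5.6]
grip_width: 0.146
```

```bash
python3 - <<'E'
from h import *
s=robot.read_state();print(s['tcp_pos'],s['wrist_force'])
m,im=shot('wrist','w21'); crop(im,130,130,250,200,3,'w21c')
m,im=shot('scene','s21'); crop(im,215,135,80,80,7,'s21c')
E
```

```text
[0.58260481 0.02774437 0.23447991] [-3.73816968  0.06453566  5.56263884]
```

Emit:
arm_command([
  [0.011,0,0.006,0],
  [0.022,0,0.012,0],
  [0.033,0,0.02,0],
  [0.042,0,0.028,0],
  [0.042,0,0.03,0],
])

```text
time_s: 23.7
tcp_pos: [0.5626, 0.0288, 0.222]
ee_rot: [0.038, 0.999, 0.0, 0.002]
wrist_force: [-8.3, -0.9, 19.4]
grip_width: 0.144
```

```bash
python3 - <<'E'
from h import *
s=robot.read_state();print(s['tcp_pos'],s['wrist_force'])
m,im=shot('wrist','w22'); crop(im,130,130,250,200,3,'w22c')
m,im=shot('scene','s22'); crop(im,215,135,80,80,7,'s22c')
E
```

```text
[0.56259282 0.02883243 0.22203995] [-8.31653751 -0.86582848 19.3866861 ]
```

```bash
cat > tilt.py <<'E'
from h import *
import sys
def dots(m,tcp,R,th,Lg=.049,sl=0):
    G=tcp-R[:,2]*.019
    c,s=np.cos(th),np.sin(th)
    # lid: robot side = tool +x ; tilt: robot side goes down (tool +z)
    def L(x,up): # x along bar toward robot, up above underside
        dz=-(up-Lg) # down positive
        return G+R[:,0]*(x*c-dz*s+sl)+R[:,2]*(x*s+dz*c)
    return [proj(m,'wrist',L(*q)).round(1) for q in((.0365,.025),(.03,.052),(-.03,.052),(.0415,.025),)]
if __name__=='__main__':
    tag=sys.argv[1]; m,_=load(tag); s=robot.read_state(); R=Ro.from_quat(s['ee_rot']).as_matrix()
    for d in range(0,37,4): print(d,dots(m,s['tcp_pos'],R,np.radians(d)))
E
python3 tilt.py w22
```

```text
0 [array([255.6, 181. ]), array([255.4, 212.6]), array([255.8, 315.5]), array([255.5, 171.6])]
4 [array([255.6, 182.9]), array([255.4, 210.5]), array([255.8, 317.7]), array([255.6, 173.6])]
8 [array([255.6, 185. ]), array([255.4, 208.8]), array([255.8, 319.7]), array([255.6, 175.8])]
12 [array([255.6, 187.5]), array([255.4, 207.4]), array([255.7, 321.5]), array([255.6, 178.4])]
16 [array([255.7, 190.2]), array([255.4, 206.4]), array([255.7, 323.1]), array([255.7, 181.2])]
20 [array([255.7, 193.1]), array([255.5, 205.7]), array([255.7, 324.5]), array([255.7, 184.3])]
24 [array([255.7, 196.3]), array([255.5, 205.3]), array([255.7, 325.7]), array([255.7, 187.6])]
28 [array([255.7, 199.7]), array([255.5, 205.2]), array([255.7, 326.6]), array([255.7, 191.2])]
32 [array([255.8, 203.2]), array([255.5, 205.5]), array([255.6, 327.2]), array([255.8, 195. ])]
36 [array([255.8, 207. ]), array([255.6, 206. ]), array([255.6, 327.6]), array([255.8, 198.9])]
```

Emit:
arm_command([
  [0.007,0,0.002,0],
  [0.014,0,0.006,0],
  [0.018,0,0.01,0],
  [0.018,0,0.01,0],
])

```text
time_s: 24.2
tcp_pos: [0.5521, 0.0296, 0.2131]
ee_rot: [0.038, 0.999, -0.0, -0.001]
wrist_force: [0.0, -0.8, -0.8]
grip_width: 0.143
```

```bash
python3 - <<'E'
from h import *
s=robot.read_state();print(s['tcp_pos'],s['wrist_force'])
m,im=shot('wrist','w23'); crop(im,130,130,250,200,3,'w23c')
E
python3 tilt.py w23
```

```text
[0.55208402 0.02955507 0.21314368] [ 0.02239999 -0.76951571 -0.76800721]
0 [array([255.6, 181.6]), array([255.4, 213.3]), array([255.8, 316. ]), array([255.6, 172.3])]
4 [array([255.6, 183.5]), array([255.4, 211.2]), array([255.8, 318.2]), array([255.6, 174.2])]
8 [array([255.7, 185.6]), array([255.5, 209.5]), array([255.8, 320.3]), array([255.7, 176.4])]
12 [array([255.7, 188.1]), array([255.5, 208.1]), array([255.8, 322.1]), array([255.7, 179. ])]
16 [array([255.7, 190.8]), array([255.5, 207. ]), array([255.8, 323.7]), array([255.7, 181.8])]
20 [array([255.8, 193.8]), array([255.5, 206.3]), array([255.8, 325.1]), array([255.7, 184.9])]
24 [array([255.8, 196.9]), array([255.5, 206. ]), array([255.7, 326.3]), array([255.8, 188.2])]
28 [array([255.8, 200.3]), array([255.6, 205.9]), array([255.7, 327.2]), array([255.8, 191.8])]
32 [array([255.8, 203.8]), array([255.6, 206.1]), array([255.7, 327.8]), array([255.8, 195.5])]
36 [array([255.8, 207.6]), array([255.6, 206.6]), array([255.7, 328.2]), array([255.8, 199.5])]
```

Emit:
arm_command([
  [-0.008,0.001,0,0],
  [-0.015,0.001,0,0],
  [-0.016,0.001,0.006,0],
  [-0.017,0.001,0.012,0],
  [-0.017,0.001,0.012,0],
])

```text
time_s: 24.75
tcp_pos: [0.5615, 0.0296, 0.2076]
ee_rot: [0.038, 0.999, 0.0, -0.0]
wrist_force: [0.7, 0.3, -1.1]
grip_width: 0.145
```

```bash
python3 - <<'E'
from h import *
s=robot.read_state();print(s['tcp_pos'],s['wrist_force'])
m,im=shot('wrist','w24'); crop(im,130,130,250,200,3,'w24c')
m,im=shot('scene','s24'); crop(im,215,135,80,80,7,'s24c')
E
python3 tilt.py w24
```

```text
[0.56147446 0.0295648  0.20759053] [ 0.68226609  0.33869556 -1.11079515]
0 [array([255.6, 180.8]), array([255.4, 212.4]), array([255.9, 315.5]), array([255.6, 171.5])]
4 [array([255.7, 182.7]), array([255.4, 210.3]), array([255.8, 317.7]), array([255.6, 173.4])]
8 [array([255.7, 184.9]), array([255.5, 208.6]), array([255.8, 319.7]), array([255.7, 175.6])]
12 [array([255.7, 187.3]), array([255.5, 207.2]), array([255.8, 321.6]), array([255.7, 178.2])]
16 [array([255.7, 190.1]), array([255.5, 206.2]), array([255.8, 323.2]), array([255.7, 181. ])]
20 [array([255.8, 193. ]), array([255.5, 205.5]), array([255.8, 324.6]), array([255.7, 184.1])]
24 [array([255.8, 196.2]), array([255.6, 205.1]), array([255.8, 325.7]), array([255.8, 187.5])]
28 [array([255.8, 199.6]), array([255.6, 205.1]), array([255.7, 326.6]), array([255.8, 191.1])]
32 [array([255.8, 203.1]), array([255.6, 205.3]), array([255.7, 327.3]), array([255.8, 194.8])]
36 [array([255.8, 206.9]), array([255.6, 205.8]), array([255.7, 327.7]), array([255.8, 198.8])]
```

Emit:
arm_command([
  [0,0,0.005,0],
  [0.001,-0.001,0.01,0],
  [0.003,-0.001,0.014,0],
  [0.006,-0.001,0.018,0],
  [0.006,-0.001,0.018,0],
])

```text
time_s: 25.35
tcp_pos: [0.5592, 0.0295, 0.2009]
ee_rot: [0.037, 0.999, 0.0, 0.002]
wrist_force: [-2.2, 1.2, 8.1]
grip_width: 0.145
```

```bash
python3 - <<'E'
from h import *
s=robot.read_state();print(s['tcp_pos'],s['wrist_force'])
m,im=shot('wrist','w25'); crop(im,130,130,250,200,3,'w25c')
m,im=shot('scene','s25'); crop(im,215,135,80,80,7,'s25c')
E
python3 tilt.py w25
```

```text
[0.55923467 0.02952163 0.20085536] [-2.17721297  1.23622611  8.14297298]
0 [array([255.6, 181.1]), array([255.3, 212.7]), array([255.8, 315.6]), array([255.5, 171.8])]
4 [array([255.6, 183. ]), array([255.4, 210.6]), array([255.8, 317.8]), array([255.6, 173.7])]
8 [array([255.6, 185.2]), array([255.4, 208.9]), array([255.7, 319.8]), array([255.6, 175.9])]
12 [array([255.6, 187.6]), array([255.4, 207.5]), array([255.7, 321.6]), array([255.6, 178.5])]
16 [array([255.7, 190.3]), array([255.4, 206.5]), array([255.7, 323.2]), array([255.7, 181.3])]
20 [array([255.7, 193.3]), array([255.5, 205.8]), array([255.7, 324.6]), array([255.7, 184.4])]
24 [array([255.7, 196.5]), array([255.5, 205.4]), array([255.7, 325.8]), array([255.7, 187.8])]
28 [array([255.7, 199.8]), array([255.5, 205.4]), array([255.6, 326.7]), array([255.7, 191.3])]
32 [array([255.8, 203.4]), array([255.5, 205.6]), array([255.6, 327.3]), array([255.8, 195.1])]
36 [array([255.8, 207.1]), array([255.5, 206.1]), array([255.6, 327.7]), array([255.8, 199. ])]
```

Emit:
arm_command([
  [0.002,0,0.005,0],
  [0.003,0,0.01,0],
  [0.003,0,0.013,0],
  [0.003,0,0.013,0],
])

```text
time_s: 25.85
tcp_pos: [0.5579, 0.0296, 0.1962]
ee_rot: [0.037, 0.999, 0.0, 0.002]
wrist_force: [-7.2, -0.6, 21.1]
grip_width: 0.143
```

```bash
python3 - <<'E'
from h import *
s=robot.read_state();print(s['tcp_pos'],s['wrist_force'])
m,im=shot('wrist','w26'); crop(im,130,130,250,200,3,'w26c')
m,im=shot('scene','s26'); crop(im,215,135,80,80,7,'s26c')
E
python3 tilt.py w26|tail -5
```

```text
[0.55787986 0.02959407 0.19618784] [-7.20463334 -0.63462791 21.07845008]
20 [array([255.7, 193.3]), array([255.5, 205.8]), array([255.7, 324.6]), array([255.7, 184.4])]
24 [array([255.7, 196.5]), array([255.5, 205.4]), array([255.7, 325.8]), array([255.7, 187.8])]
28 [array([255.8, 199.8]), array([255.5, 205.4]), array([255.7, 326.7]), array([255.8, 191.3])]
32 [array([255.8, 203.4]), array([255.6, 205.6]), array([255.7, 327.4]), array([255.8, 195.1])]
36 [array([255.8, 207.1]), array([255.6, 206.1]), array([255.6, 327.7]), array([255.8, 199. ])]
```

```bash
python3 - <<'E'
from jar import *
m,im=load('w26'); p=(.6529,.0214,-.0745)
for z in(.179,.181,.184): print(z,[proj(m,'wrist',pt(p,[s*.0365,0,z])).round(1) for s in(-1,1)],proj(m,'wrist',pt(p,[-.0415,0,z])).round(1),proj(m,'wrist',pt(p,[-.03,0,z+.027])).round(1))
mc=robot.camera_model('scene')
im2=cv2.imread('pics/s26_raw.png')
for z in(.179,.182,.185): print(proj(mc,'scene',pt(p,[-.0365,0,z])).round(1))
E
```

```text
0.179 [array([253.8, 201. ]), array([254.1, 326.6])] [253.8 192.4] [253.3 207.1]
0.181 [array([253.8, 200.6]), array([254.1, 327.6])] [253.8 191.9] [253.2 206.7]
0.184 [array([253.7, 199.9]), array([254. , 329.1])] [253.7 191. ] [253.1 206. ]
[245.6 185.3]
[245.3 184.9]
[245.  184.5]
```

Emit:
arm_command([
  [0,0,0,0],
  [0,0,0,0],
  [0,0,0,0],
], jaw=0.3)

```text
time_s: 26.25
tcp_pos: [0.5573, 0.0292, 0.1943]
ee_rot: [0.038, 0.999, -0.0, 0.001]
wrist_force: [-4.8, -0.7, 11.1]
grip_width: 0.3
```

```bash
python3 - <<'E'
from h import *
s=robot.read_state();print(s['tcp_pos'],s['wrist_force'],s['grip_width'],cmd([.5526,.030,.2054]))
E
```

```text
[0.55734164 0.02920054 0.19433862] [-4.836044   -0.72203536 11.09429626] 0.2995585334416534 [ 0.0095  0.0009 -0.0221  0.    ]
```

Emit:
arm_command([
  [0.005,0.001,-0.015,0],
  [0.0095,0.001,-0.03,0],
  [0.0095,0.001,-0.03,0],
])

```text
time_s: 26.55
tcp_pos: [0.5526, 0.0303, 0.2089]
ee_rot: [0.037, 0.999, 0.0, 0.001]
wrist_force: [0.3, 0.0, 1.0]
grip_width: 0.301
```

```bash
python3 - <<'E'
from h import *
s=robot.read_state();print(s['tcp_pos'],s['wrist_force'],s['grip_width'],cmd([.5526,.030,.2054]))
m,im=shot('wrist','w27'); crop(im,130,130,250,200,3,'w27c')
E
```

```text
[0.55262349 0.03030736 0.20887617] [0.27551068 0.01757332 0.9598944 ] 0.30116018602862765 [ 0.     -0.0006  0.007   0.    ]
```

Emit:
arm_command([
  [0,-0.003,0.005,0.045],
  [0,-0.003,0.005,0.09],
  [0,-0.003,0.005,0.135],
  [0,-0.003,0.005,0.18],
  [0,-0.003,0.005,0.225],
])

```text
time_s: 27.1
tcp_pos: [0.552, 0.0286, 0.2046]
ee_rot: [0.384, 0.923, -0.0, -0.0]
wrist_force: [0.1, -0.1, -0.2]
grip_width: 0.305
```

```bash
python3 - <<'E'
from h import *
s=robot.read_state();q=s['ee_rot'];print(s['tcp_pos'],s['wrist_force'],s['ft_torque'],np.degrees(2*np.arctan2(q[1],q[0])))
m,im=shot('wrist','w28'); crop(im,130,130,250,200,3,'w28c')
E
```

```text
[0.55203959 0.0286026  0.20462129] [ 0.12694212 -0.11941471 -0.15756847] [-0.05375703 -0.01087214 -0.04494356] 134.86286323172064
```

Emit:
arm_command([
  [0,0,0,0.045],
  [0,0,0,0.09],
  [0,0,0,0.135],
  [0,0,0,0.18],
  [0,0,0,0.2],
])

```text
time_s: 27.65
tcp_pos: [0.5536, 0.0295, 0.2057]
ee_rot: [0.649, 0.761, 0.002, 0.001]
wrist_force: [2.7, 1.6, 2.5]
grip_width: 0.295
```

```bash
python3 - <<'E'
from h import *
s=robot.read_state();q=s['ee_rot'];print(s['tcp_pos'],s['wrist_force'],s['ft_torque'],np.degrees(2*np.arctan2(q[1],q[0])))
m,im=shot('wrist','w29'); crop(im,130,130,250,200,3,'w29c')
m,im=shot('scene','s29'); crop(im,215,135,80,80,7,'s29c')
E
```

```text
[0.55360857 0.02945214 0.20573546] [2.73854908 1.63000292 2.5036506 ] [ 0.50911866 -0.6055027   0.0829765 ] 99.13784425746837
```

```bash
cat > ang.py <<'E'
from jar import *
def ang(m,name,u,v,p=(.6529,.0214,-.0745),z=.179):
    R,o=jarT(*p); c,d=ray(m,name,u,v)
    cl=R.T@(c-o); dl=R.T@d; t=(z-cl[2])/dl[2]; X=cl+dl*t
    return (X[:2]*1e3).round(1), np.degrees(np.arctan2(X[1],X[0])).round(1)
E
python3 - <<'E'
from ang import *
m,_=load('w27'); print(ang(m,'wrist',255.2,195),ang(m,'wrist',253.3,312.6))
m,_=load('w28'); print(ang(m,'wrist',247.3,199))
m,_=load('w29'); print(ang(m,'wrist',255.3,191.3))
m,_=load('s29'); print(ang(m,'scene',242.5,179.1),ang(m,'scene',262.2,178.1))
m,_=load('s26'); print(ang(m,'scene',245.3,185.6))
E
```

```text
(array([-40.9,   1. ]), np.float64(178.5)) (array([32.5, -0.3]), np.float64(-0.4))
(array([-39.5,   8.7]), np.float64(167.6))
(array([-24.6,  26.9]), np.float64(132.5))
(array([-24.1,  26.4]), np.float64(132.4)) (array([ 17.5, -34.2]), np.float64(-62.9))
(array([-37.9,   0.1]), np.float64(179.9))
```

Emit:
arm_command([
  [0,0,0,0.04],
  [0,0,0,0.08],
  [0,0,0,0.12],
  [0,0,0,0.16],
  [0,0,0,0.16],
])

```text
time_s: 28.25
tcp_pos: [0.5564, 0.0301, 0.2074]
ee_rot: [0.816, 0.578, 0.005, 0.001]
wrist_force: [8.6, 4.9, 6.2]
grip_width: 0.296
```

```bash
python3 - <<'E'
from h import *
s=robot.read_state();q=s['ee_rot'];print(s['tcp_pos'],s['wrist_force'],s['ft_torque'],np.degrees(2*np.arctan2(q[1],q[0])))
m,im=shot('wrist','w30'); crop(im,130,130,250,200,3,'w30c')
m,im=shot('scene','s30'); crop(im,215,135,80,80,7,'s30c')
E
```

```text
[0.55636898 0.03008242 0.20738254] [8.58421663 4.87816031 6.19371127] [ 0.98295719 -1.93681342  0.67534579] 70.57677989225584
```

```bash
python3 - <<'E'
from ang import *
m,_=load('w30'); a=ang(m,'wrist',252.2,188.7)
m,_=load('s30'); b=ang(m,'scene',261.1,181.8)
print(a,b); d=a[0]-b[0]; print(np.degrees(np.arctan2(d[1],d[0])),np.linalg.norm(d))
E
```

```text
(array([-7.6, 31.9]), np.float64(103.3)) (array([  4.3, -40.2]), np.float64(-83.9))
99.37209270857909 73.07544047079018
```

Emit:
arm_command([
  [0.001,0.003,0,0.03],
  [0.002,0.005,0,0.06],
  [0.002,0.005,0,0.08],
  [0.002,0.005,0,0.08],
])

```text
time_s: 28.75
tcp_pos: [0.5582, 0.0292, 0.2087]
ee_rot: [0.881, 0.474, 0.004, 0.002]
wrist_force: [2.2, -0.1, 16.1]
grip_width: 0.307
```

```bash
python3 - <<'E'
from h import *
s=robot.read_state();q=s['ee_rot'];print(s['tcp_pos'],s['wrist_force'],s['ft_torque'],np.degrees(2*np.arctan2(q[1],q[0])))
m,im=shot('wrist','w31'); crop(im,130,130,250,200,3,'w31c')
m,im=shot('scene','s31'); crop(im,215,135,80,80,7,'s31c')
E
```

```text
[0.55815546 0.02919309 0.20871537] [ 2.24489654 -0.05866105 16.11708436] [-0.13423848 -0.76362592  3.07971866] 56.54943106632928
```

```bash
python3 - <<'E'
from ang import *
m,_=load('w31'); a=ang(m,'wrist',130+326/3,130+174/3)
m,_=load('s31'); b=ang(m,'scene',215+321/7,135+328/7)
print(a,b); d=a[0]-b[0]; print(np.degrees(np.arctan2(d[1],d[0])),np.linalg.norm(d))
E
```

```text
(array([-4.7, 33.1]), np.float64(98.1)) (array([  3.6, -39.6]), np.float64(-84.7))
96.51313350718466 73.17226250431239
```

Emit:
arm_command([
  [0,0,0,-0.04],
  [0,0,0,-0.08],
  [0,0,0,-0.09],
  [0,0,0,-0.09],
], jaw=0.4)

```text
time_s: 29.25
tcp_pos: [0.5547, 0.0288, 0.205]
ee_rot: [0.807, 0.59, 0.0, 0.0]
wrist_force: [0.6, 0.5, 1.6]
grip_width: 0.403
```

```bash
python3 - <<'E'
from h import *
s=robot.read_state();q=s['ee_rot'];print(s['tcp_pos'],s['wrist_force'],s['ft_torque'],np.degrees(2*np.arctan2(q[1],q[0])))
E
```

```text
[0.55474121 0.02881797 0.20498014] [0.61460162 0.46064469 1.56447294] [ 0.15198393 -0.19946414  0.07719641] 72.35830920316506
```

Free; lift straight up and look.

Emit:
arm_command([
  [0,0,-0.03,0],
  [0,0,-0.09,0],
  [0,0,-0.15,0],
  [0,0,-0.2,0.01],
  [0,0,-0.22,0.01],
])

```text
time_s: 29.75
tcp_pos: [0.5553, 0.0286, 0.3171]
ee_rot: [0.817, 0.577, 0.001, 0.001]
wrist_force: [1.3, 0.6, 0.4]
grip_width: 0.401
```

```bash
python3 - <<'E'
from h import *
s=robot.read_state();q=s['ee_rot'];print(s['tcp_pos'],s['wrist_force'],cmd([.47,.03,.32]))
m,im=shot('scene','s32'); crop(im,215,135,80,80,7,'s32c')
m,im=shot('wrist','w32'); crop(im,130,100,250,200,3,'w32c')
E
```

```text
[0.55526632 0.02861461 0.31709463] [1.27477765 0.55717781 0.44943711] [-0.0545 -0.1616 -0.0062  0.    ]
```

```bash
python3 - <<'E'
from ang import *
for (t,n,A,B) in (('w32','wrist',(130+339/3,100+153/3),(130+470/3,100+345/3)),('s32','scene',(215+191/7,135+296/7),(215+321/7,135+318/7))):
    m,_=load(t); 
    for z in (.179,.182):
        a=ang(m,n,*A,z=z);b=ang(m,n,*B,z=z); d=a[0]-b[0]; print(t,z,(a[0]+b[0])/2,np.degrees(np.arctan2(d[1],d[0])),np.linalg.norm(d))
E
```

```text
w32 0.179 [-5.5 -0.9] 111.94653526391575 73.31275468838966
w32 0.182 [-3.7   0.15] 111.91908999766288 72.3284867807975
s32 0.179 [-5.6  -1.95] 111.684925215807 73.07126658269993
s32 0.182 [-6.2  -3.85] 111.74301890324084 72.88545808321437
```

```bash
python3 - <<'E'
from h import *
print(cmd([.5535,.029,.245],-.164*np.pi))
E
```

```text
[-0.0006 -0.0036  0.1416 -0.164 ]
```

Emit:
arm_command([
  [0,-0.004,0.02,-0.045],
  [0,-0.004,0.06,-0.09],
  [0,-0.004,0.11,-0.13],
  [0,-0.004,0.14,-0.164],
  [0,-0.004,0.14,-0.164],
])

```text
time_s: 30.35
tcp_pos: [0.55, 0.0293, 0.2407]
ee_rot: [0.643, 0.766, -0.003, -0.003]
wrist_force: [0.1, 0.5, -0.3]
grip_width: 0.404
```

```bash
python3 - <<'E'
from h import *
s=robot.read_state();q=s['ee_rot'];print(s['tcp_pos'],s['wrist_force'],np.degrees(2*np.arctan2(q[1],q[0])),cmd([.553,.029,.209]))
m,im=shot('wrist','w33'); crop(im,130,130,250,200,3,'w33c')
E
```

```text
[0.550038   0.02926819 0.24069506] [ 0.08037703  0.53371355 -0.32417187] 99.97521327428002 [-0.0016  0.0062  0.0633  0.    ]
```

Emit:
arm_command([
  [-0.002,0.006,0.02,0],
  [-0.002,0.006,0.045,0],
  [-0.002,0.006,0.063,0],
  [-0.002,0.006,0.063,0],
])

```text
time_s: 30.8
tcp_pos: [0.5549, 0.0289, 0.2117]
ee_rot: [0.643, 0.765, -0.001, -0.001]
wrist_force: [-0.4, -0.3, 0.3]
grip_width: 0.402
```

Emit:
arm_command([
  [0,0,0,0.02],
  [0,0,0,0.06],
  [0,0,0,0.1],
  [0,0,0,0.14],
  [0,0,0,0.18],
], jaw=0.3)

```text
time_s: 31.3
tcp_pos: [0.5555, 0.0285, 0.214]
ee_rot: [0.833, 0.553, -0.001, 0.0]
wrist_force: [-2.9, -1.7, 4.7]
grip_width: 0.299
```

```bash
python3 - <<'E'
from h import *
s=robot.read_state();q=s['ee_rot'];print(s['tcp_pos'],s['wrist_force'],s['ft_torque'],np.degrees(2*np.arctan2(q[1],q[0])))
E
```

```text
[0.55551607 0.02846152 0.21399996] [-2.92941521 -1.67937462  4.7153155 ] [-0.39214702  0.61341866  0.15760921] 67.20059246470008
```

Emit:
arm_command([
  [0,0,0,0.03],
  [0,0,0,0.06],
  [0,0,0,0.09],
  [0,0,0,0.11],
  [0,0,0,0.11],
])

```text
time_s: 31.8
tcp_pos: [0.5586, 0.0297, 0.2177]
ee_rot: [0.915, 0.404, 0.004, 0.001]
wrist_force: [-1.7, 1.0, 18.3]
grip_width: 0.302
```

```bash
python3 - <<'E'
from h import *
s=robot.read_state();q=s['ee_rot'];print(s['tcp_pos'],s['wrist_force'],s['ft_torque'],np.degrees(2*np.arctan2(q[1],q[0])))
m,im=shot('wrist','w34'); crop(im,130,130,250,200,3,'w34c')
m,im=shot('scene','s34'); crop(im,215,135,80,80,7,'s34c')
E
```

```text
[0.55864161 0.0296508  0.21770104] [-1.70947891  1.03016074 18.28025991] [0.46772258 0.40560147 0.37547281] 47.688857542715496
```

```bash
python3 - <<'E'
from ang import *
m,_=load('w34'); a=ang(m,'wrist',130+281/3,130+164/3)
m,_=load('s34'); b=ang(m,'scene',215+317/7,135+325/7)
print(a,b); d=a[0]-b[0]; print(np.degrees(np.arctan2(d[1],d[0])),np.linalg.norm(d))
E
```

```text
(array([-8.1, 37.2]), np.float64(102.3)) (array([  3.8, -36.7]), np.float64(-84.1))
99.14772082594588 74.85198728156789
```

Emit:
arm_command([
  [0,0,-0.02,0],
  [0,0,-0.05,0],
  [0,0,-0.09,0],
  [0,0,-0.11,0],
])

```text
time_s: 32.3
tcp_pos: [0.5565, 0.029, 0.2704]
ee_rot: [0.915, 0.404, 0.001, 0.0]
wrist_force: [0.9, -0.3, 0.2]
grip_width: 0.296
```

```bash
python3 - <<'E'
from h import *
s=robot.read_state();q=s['ee_rot'];az=np.degrees(2*np.arctan2(q[1],q[0]));print(s['tcp_pos'],s['wrist_force'],az)
sp=az-85.7; print(cmd([.5241,.051,.27],np.radians(sp)))
m,im=shot('scene','s35'); crop(im,215,135,80,80,7,'s35c')
m,im=shot('wrist','w35'); crop(im,130,130,250,200,3,'w35c')
E
```

```text
[0.55652818 0.02901326 0.2703547 ] [ 0.88117014 -0.3228588   0.15210428] 47.70210606151853
[-0.0111 -0.0776  0.0006 -0.2111]
```

```bash
python3 - <<'E'
from ang import *
for (t,n,A,B) in (('w35','wrist',(130+292/3,130+115/3),(130+512/3,130+282/3)),('s35','scene',(215+191/7,135+289/7),(215+320/7,135+322/7))):
    m,_=load(t); 
    for z in (.179,.182):
        a=ang(m,n,*A,z=z);b=ang(m,n,*B,z=z); d=a[0]-b[0]; print(t,z,(a[0]+b[0])/2,np.degrees(np.arctan2(d[1],d[0])),np.linalg.norm(d))
E
```

```text
w35 0.179 [-4.7   0.35] 107.17182242909412 73.16126024064923
w35 0.182 [-2.3   1.45] 107.14960146458876 71.89666195311155
s35 0.179 [-5.1 -1.1] 107.08023357189138 74.90367147209808
s35 0.182 [-5.7  -3.05] 107.10272896905236 74.80808779804494
```

```bash
python3 - <<'E'
from h import *
s=robot.read_state();q=s['ee_rot'];az=np.degrees(2*np.arctan2(q[1],q[0]))
print(cmd([.5165,.0515,.265],np.radians(az-85.7)))
E
```

```text
[-0.0212 -0.0901  0.01   -0.2111]
```

Emit:
arm_command([
  [-0.005,-0.02,0,-0.045],
  [-0.01,-0.045,0,-0.09],
  [-0.016,-0.07,0,-0.135],
  [-0.021,-0.09,0,-0.18],
  [-0.021,-0.09,0.005,-0.211],
], jaw=0)

```text
time_s: 32.9
tcp_pos: [0.5142, 0.0519, 0.2653]
ee_rot: [0.731, 0.682, -0.0, -0.0]
wrist_force: [0.5, -0.1, -0.0]
grip_width: -0.001
```

Emit:
arm_command([
  [0,0,0.03,0],
  [0,0,0.06,0],
  [0,0,0.08,0],
  [0,0,0.08,0],
])

```text
time_s: 33.3
tcp_pos: [0.5142, 0.0513, 0.2239]
ee_rot: [0.733, 0.68, -0.001, -0.001]
wrist_force: [0.2, 0.7, 0.3]
grip_width: 0.001
```

```bash
python3 - <<'E'
from h import *
s=robot.read_state();q=s['ee_rot'];print(s['tcp_pos'],s['wrist_force'],np.degrees(2*np.arctan2(q[1],q[0])),s['grip_width'],cmd([.5175,.0515,.202]))
m,im=shot('scene','s36'); crop(im,215,135,80,80,7,'s36c')
m,im=shot('wrist','w36'); crop(im,130,130,250,200,3,'w36c')
E
```

```text
[0.51418512 0.05133753 0.22391564] [0.17370941 0.68953858 0.3258119 ] 85.69121904636165 0.0009154800288774085 [0.0009 0.0067 0.0438 0.    ]
```

Emit:
arm_command([
  [0,0,0.02,0],
  [0,0,0.044,0],
  [0,0.012,0.044,0],
  [0,0.022,0.044,0],
  [0,0.03,0.044,0],
])

```text
time_s: 33.9
tcp_pos: [0.5311, 0.0505, 0.2042]
ee_rot: [0.733, 0.68, 0.0, -0.0]
wrist_force: [-4.4, 0.7, 4.7]
grip_width: -0.0
```

```bash
python3 - <<'E'
from h import *
s=robot.read_state();print(s['tcp_pos'],s['wrist_force'],s['ft_torque'])
m,im=shot('wrist','w37'); crop(im,130,130,250,200,3,'w37c')
E
```

```text
[0.53106666 0.05045486 0.20418702] [-4.38299942  0.66820003  4.68559872] [ 0.2100627   1.0135654  -0.04868109]
```

Emit:
arm_command([
  [0,0.006,0,0],
  [0,0.012,0,0],
  [0,0.016,0,0],
  [0,0.016,0,0],
])

```text
time_s: 34.35
tcp_pos: [0.5347, 0.0506, 0.2052]
ee_rot: [0.733, 0.68, -0.002, -0.003]
wrist_force: [-18.8, 1.2, 18.0]
grip_width: 0.003
```

```bash
python3 - <<'E'
from ang import *
s=robot.read_state();print(s['tcp_pos'],s['wrist_force'],s['ft_torque'])
m,im=shot('wrist','w38'); crop(im,130,130,250,200,3,'w38c')
m,im=shot('scene','s38'); crop(im,215,135,80,80,7,'s38c')
m,_=load('w37'); print(ang(m,'wrist',130+527/3,130+254/3))
E
```

```text
[0.53468424 0.05064382 0.20519359] [-18.7823311    1.19212265  17.95704292] [0.56214572 3.65386798 0.09132159]
(array([-12.2,  35.3]), np.float64(109.1))
```

```bash
python3 - <<'E'
from ang import *
m,_=load('w38'); a=ang(m,'wrist',130+527/3,130+258/3)
m,_=load('s38'); b=ang(m,'scene',215+319/7,135+322/7)
print(a,b); d=a[0]-b[0]; print(np.degrees(np.arctan2(d[1],d[0])),np.linalg.norm(d),(a[0]+b[0])/2)
E
```

```text
(array([-8.4, 35.3]), np.float64(103.3)) (array([  5.7, -36.5]), np.float64(-81.2))
101.11029641949584 73.17137418417123 [-1.35 -0.6 ]
```

Emit:
arm_command([
  [0,0.002,-0.004,0],
  [0,0.005,-0.007,0],
  [0,0.008,-0.009,0],
  [0,0.01,-0.01,0],
])

```text
time_s: 34.85
tcp_pos: [0.5367, 0.05, 0.2074]
ee_rot: [0.733, 0.68, -0.004, -0.005]
wrist_force: [-20.9, 1.9, 6.2]
grip_width: -0.005
```

```bash
python3 - <<'E'
from ang import *
s=robot.read_state();print(s['tcp_pos'],s['wrist_force'],s['ft_torque'])
m,im=shot('wrist','w39'); crop(im,230,190,150,120,5,'w39c')
m,im=shot('scene','s39'); crop(im,215,135,80,80,7,'s39c')
E
```

```text
[0.53671939 0.05003657 0.20742776] [-20.94684339   1.87807635   6.22910486] [0.62459009 4.41693043 0.07862078]
```

```bash
python3 - <<'E'
from ang import *
m,_=load('w39'); a=ang(m,'wrist',230+376/5,190+130/5)
m,_=load('s39'); b=ang(m,'scene',215+323/7,135+322/7)
print(a,b); d=a[0]-b[0]; print(np.degrees(np.arctan2(d[1],d[0])),np.linalg.norm(d),(a[0]+b[0])/2)
E
```

```text
(array([-6.2, 34.4]), np.float64(100.3)) (array([  6.8, -38.3]), np.float64(-80.0))
100.1383096108465 73.85316513190209 [ 0.3  -1.95]
```

Emit:
arm_command([
  [0,-0.02,0,0],
  [0,-0.04,0,0],
  [0,-0.04,-0.06,0],
  [0,-0.02,-0.12,0.02],
  [0,0.01,-0.14,0.05],
])

```text
time_s: 35.45
tcp_pos: [0.55, 0.0491, 0.2831]
ee_rot: [0.785, 0.619, 0.003, 0.002]
wrist_force: [1.0, -0.4, -0.3]
grip_width: -0.001
```

```bash
python3 - <<'E'
from h import *
s=robot.read_state();q=s['ee_rot'];az=np.degrees(2*np.arctan2(q[1],q[0]));print(s['tcp_pos'],az,cmd([.5545,.029,.255],np.radians(az-84)))
m,im=shot('scene','s40'); crop(im,215,135,80,80,7,'s40c')
m,im=shot('wrist','w40'); crop(im,230,130,200,150,4,'w40c')
E
```

```text
[0.55004583 0.04914707 0.28306431] 76.52480222667327 [-0.0372  0.0177  0.0562 -0.0415]
```

```bash
python3 - <<'E'
from ang import *
for (t,n,A,B) in (('w40','wrist',(230+93/4,130+201/4),(230+257/4,130+492/4)),('s40','scene',(215+190/7,135+296/7),(215+321/7,135+319/7))):
    m,_=load(t); 
    for z in (.179,.182):
        a=ang(m,n,*A,z=z);b=ang(m,n,*B,z=z); d=a[0]-b[0]; print(t,z,(a[0]+b[0])/2,np.degrees(np.arctan2(d[1],d[0])),np.linalg.norm(d))
E
```

```text
w40 0.179 [-5.4  -1.25] 112.613855321514 73.33846194187605
w40 0.182 [-3.8   0.25] 112.6259641368095 72.2615388709651
s40 0.179 [-5.95 -1.9 ] 111.35492049404071 73.87184849453816
s40 0.182 [-6.6 -3.8] 111.33912376811122 73.64916835918787
```

```bash
python3 - <<'E'
from h import *
s=robot.read_state();q=s['ee_rot'];az=np.degrees(2*np.arctan2(q[1],q[0]));print(cmd([.5925,.003,.28],np.radians(az-85.7)))
E
```

```text
[-0.0705  0.1013  0.0034 -0.0503]
```

Emit:
arm_command([
  [-0.035,0.05,0,-0.025],
  [-0.07,0.1,0.003,-0.05],
  [-0.07,0.1,0.04,-0.05],
  [-0.07,0.1,0.08,-0.05],
  [-0.07,0.1,0.09,-0.05],
], jaw=0)

```text
time_s: 36.05
tcp_pos: [0.5871, 0.0032, 0.231]
ee_rot: [0.733, 0.681, -0.002, -0.001]
wrist_force: [-0.7, 0.5, 0.3]
grip_width: -0.005
```

```bash
python3 - <<'E'
from h import *
s=robot.read_state();q=s['ee_rot'];print(s['tcp_pos'],s['wrist_force'],np.degrees(2*np.arctan2(q[1],q[0])),cmd([.5915,.003,.219]))
m,im=shot('wrist','w41'); crop(im,130,130,250,200,3,'w41c')
E
```

```text
[0.58709756 0.00321803 0.23095991] [-0.71470049  0.46974154  0.31211948] 85.76623760650823 [0.0002 0.0089 0.0239 0.    ]
```

Emit:
arm_command([
  [0,0.004,0.01,0],
  [0,0.004,0.022,0],
  [0,0.004,0.024,0],
])

```text
time_s: 36.4
tcp_pos: [0.5911, 0.0035, 0.2218]
ee_rot: [0.733, 0.68, 0.0, 0.0]
wrist_force: [-0.4, -0.2, 0.5]
grip_width: -0.001
```

Emit:
arm_command([
  [0,-0.008,0.001,0],
  [0,-0.016,0.003,0],
  [0,-0.022,0.005,0],
  [0,-0.022,0.005,0],
])

```text
time_s: 36.8
tcp_pos: [0.5796, 0.0042, 0.2196]
ee_rot: [0.733, 0.68, -0.0, -0.0]
wrist_force: [-0.0, 0.4, -0.4]
grip_width: 0.001
```

```bash
python3 - <<'E'
from h import *
s=robot.read_state();print(s['tcp_pos'],s['wrist_force'],s['ft_torque'])
m,im=shot('wrist','w42'); crop(im,130,130,250,200,3,'w42c')
E
```

```text
[0.57960967 0.00418119 0.21964339] [-0.00307747  0.37065818 -0.35812983] [-0.02644817 -0.022299   -0.02735519]
```

Emit:
arm_command([
  [0,-0.006,0.004,0],
  [0,-0.012,0.007,0],
  [0,-0.018,0.01,0],
  [0,-0.018,0.01,0],
])

```text
time_s: 37.25
tcp_pos: [0.5736, 0.0041, 0.2166]
ee_rot: [0.733, 0.68, 0.002, 0.003]
wrist_force: [4.1, -2.6, 7.2]
grip_width: -0.004
```

```bash
python3 - <<'E'
from h import *
s=robot.read_state();print(s['tcp_pos'],s['wrist_force'],s['ft_torque'])
m,im=shot('wrist','w43'); crop(im,130,100,250,200,3,'w43c')
E
```

```text
[0.57355498 0.00413802 0.21656643] [ 4.13965983 -2.57075186  7.20495613] [-0.48052088 -0.76903714  0.03441553]
```

Emit:
arm_command([
  [0,-0.005,0.002,0],
  [0,-0.01,0.004,0],
  [0,-0.015,0.006,0],
  [0,-0.015,0.006,0],
])

```text
time_s: 37.7
tcp_pos: [0.5706, 0.0037, 0.2166]
ee_rot: [0.733, 0.68, 0.005, 0.007]
wrist_force: [11.8, -4.7, 15.4]
grip_width: 0.003
```

```bash
python3 - <<'E'
from ang import *
s=robot.read_state();print(s['tcp_pos'],s['wrist_force'],s['ft_torque'])
m,im=shot('wrist','w44'); crop(im,130,100,250,200,3,'w44c')
m,im=shot('scene','s44'); crop(im,215,135,80,80,7,'s44c')
m,_=load('w43'); print(ang(m,'wrist',130+256/3,100+118/3))
E
```

```text
[0.57063557 0.00365722 0.2165933 ] [11.77303771 -4.69136576 15.44941163] [-1.22744134 -2.29323661  0.09897936]
(array([-19.4,  33.5]), np.float64(120.1))
```

```bash
python3 - <<'E'
from ang import *
def tri(obs):
    A=[];b=[]
    for t,n,u,v in obs:
        m,_=load(t); c,d=ray(m,n,u,v); P=np.eye(3)-np.outer(d,d); A.append(P); b.append(P@c)
    X=np.linalg.lstsq(np.vstack(A),np.hstack(b),rcond=None)[0]
    R,o=jarT(.6529,.0214,-.0745); return (R.T@(X-o)*1e3).round(1)
print('w26 near dot',tri([('w26','wrist',257.3,200.3),('s26','scene',245.3,185.6)]))
for w,s,A,B,C,D in [('w32','s32',(130+339/3,100+153/3),(130+470/3,100+345/3),(215+191/7,135+296/7),(215+321/7,135+318/7)),
 ('w35','s35',(130+292/3,130+115/3),(130+512/3,130+282/3),(215+191/7,135+289/7),(215+320/7,135+322/7)),
 ('w40','s40',(230+93/4,130+201/4),(230+257/4,130+492/4),(215+190/7,135+296/7),(215+321/7,135+319/7)),
 ('w29','s29',(255.3,191.3),None,(242.5,179.1),None),('w44','s44',(218.7,138),None,(215+190/7,135+296/7),None)]:
    a=tri([(w,'wrist',*A),(s,'scene',*C)]); print(w,'+y dot',a, '-y dot', tri([(w,'wrist',*B),(s,'scene',*D)]) if B else '')
E
for n in w44; do python3 - <<'E'
from h import *
m,im=load('w44'); crop(im,250,90,110,100,7,'w44d')
E
done
```

```text
w26 near dot [-37.4   2.  175.9]
w32 +y dot [-19.2  32.7 178.4] -y dot [  7.9 -35.4 178.3]
w35 +y dot [-16.   35.2 178.4] -y dot [  5.7 -35.7 177.7]
w40 +y dot [-19.4  32.5 179. ] -y dot [  7.9 -35.7 177.9]
w29 +y dot [-24.4  26.7 178.9] -y dot 
w44 +y dot [-19.6  33.1 178.8] -y dot
```

Emit:
arm_command([
  [0,0.016,-0.004,0],
  [0,0.03,-0.02,0],
  [0,0.03,-0.07,0],
  [0,0.03,-0.12,0],
])

```text
time_s: 38.2
tcp_pos: [0.5778, 0.0043, 0.2711]
ee_rot: [0.733, 0.68, -0.001, -0.001]
wrist_force: [-0.2, 0.4, -0.1]
grip_width: -0.004
```

```bash
python3 - <<'E'
from h import *
s=robot.read_state();q=s['ee_rot'];az=np.degrees(2*np.arctan2(q[1],q[0]));print(s['tcp_pos'],az,cmd([.553,.028,.25],np.radians(az-100)))
E
```

```text
[0.57777179 0.00429691 0.27114115] 85.69293638202004 [ 0.0436 -0.0528  0.0424 -0.0795]
```

Emit:
arm_command([
  [0.015,-0.018,0,-0.03],
  [0.03,-0.036,0,-0.06],
  [0.0436,-0.053,0.01,-0.0795],
  [0.0436,-0.053,0.04,-0.0795],
  [0.0436,-0.053,0.042,-0.0795],
], jaw=0.4)

```text
time_s: 38.7
tcp_pos: [0.5523, 0.0282, 0.2487]
ee_rot: [0.643, 0.766, -0.001, -0.001]
wrist_force: [-0.3, -0.2, -0.8]
grip_width: 0.402
```

```bash
python3 - <<'E'
from h import *
s=robot.read_state();q=s['ee_rot'];az=np.degrees(2*np.arctan2(q[1],q[0]));print(s['tcp_pos'],az,cmd([.5530,.028,.207]))
m,im=shot('wrist','w45'); crop(im,130,130,250,200,3,'w45c')
E
```

```text
[0.55228522 0.02820284 0.2487221 ] 100.02560881312827 [-0.0007  0.0016  0.0834  0.    ]
```

Emit:
arm_command([
  [0,0.002,0.03,0],
  [0,0.002,0.06,0],
  [0,0.002,0.08,0],
  [0,0.002,0.08,0],
])

```text
time_s: 39.15
tcp_pos: [0.554, 0.028, 0.2093]
ee_rot: [0.643, 0.766, -0.001, -0.001]
wrist_force: [0.2, -0.0, 0.1]
grip_width: 0.395
```

Emit:
arm_command([
  [0,0,0,0],
  [0,0,0,0],
  [0,0,0,0.04],
  [0,0,0,0.08],
  [0,0,0,0.12],
], jaw=0.28, force=20)

```text
time_s: 39.65
tcp_pos: [0.555, 0.0278, 0.2115]
ee_rot: [0.777, 0.63, 0.0, 0.0]
wrist_force: [-0.4, -0.4, 1.8]
grip_width: 0.283
```

```bash
python3 - <<'E'
from h import *
s=robot.read_state();q=s['ee_rot'];az=np.degrees(2*np.arctan2(q[1],q[0]));print(s['tcp_pos'],az,s['wrist_force'],s['ft_torque'],s['grip_width'])
m,im=shot('wrist','w46'); crop(im,130,130,250,200,3,'w46c')
m,im=shot('scene','s46'); crop(im,215,135,80,80,7,'s46c')
E
```

```text
[0.55504812 0.02784489 0.2114905 ] 78.10573981257532 [-0.44219023 -0.36367795  1.77375441] [ 0.02644605 -0.11423496  0.12875056] 0.28268381485477095
```

Emit:
arm_command([
  [-0.001,-0.004,0,0.02],
  [-0.001,-0.004,0,0.04],
  [-0.001,-0.004,0,0.06],
  [-0.001,-0.004,0,0.08],
])

```text
time_s: 40.15
tcp_pos: [0.5557, 0.029, 0.2131]
ee_rot: [0.847, 0.531, 0.003, 0.001]
wrist_force: [4.4, 2.7, 7.8]
grip_width: 0.28
```

```bash
python3 - <<'E'
from h import *
s=robot.read_state();q=s['ee_rot'];az=np.degrees(2*np.arctan2(q[1],q[0]));print(s['tcp_pos'],az,s['wrist_force'],s['ft_torque'],s['grip_width'])
m,im=shot('wrist','w47'); crop(im,130,130,250,200,3,'w47c')
m,im=shot('scene','s47'); crop(im,215,135,80,80,7,'s47c')
E
```

```text
[0.55572933 0.02904154 0.21311105] 64.16639422536367 [4.35487049 2.68220153 7.78799451] [ 0.66314012 -0.71894608  0.95350312] 0.27998556325081086
```

```bash
python3 - <<'E'
from ang import *
def both(w,s,A,B):
    m,_=load(w); a=ang(m,'wrist',*A); m,_=load(s); b=ang(m,'scene',*B); d=a[0]-b[0]; print(w,a[0],b[0],(a[0]+b[0])/2,np.degrees(np.arctan2(d[1],d[0])),np.linalg.norm(d))
both('w46','s46',(130+358/3,130+141/3),(215+320/7,135+322/7))
both('w47','s47',(130+342/3,130+145/3),(215+317/7,135+325/7))
E
```

```text
w46 [-14.6  34.9] [  5.9 -36.9] [-4.35 -1.  ] 105.93485583858534 74.66920382594152
w47 [-7.6 35.9] [  3.8 -36.7] [-1.9 -0.4] 98.9239884436314 73.48959109969248
```

Emit:
arm_command([
  [-0.002,-0.005,0,0.015],
  [-0.003,-0.006,0,0.03],
  [-0.003,-0.006,0,0.045],
  [-0.003,-0.006,0,0.06],
])

```text
time_s: 40.65
tcp_pos: [0.5556, 0.0312, 0.2152]
ee_rot: [0.893, 0.45, 0.008, 0.0]
wrist_force: [5.2, 0.9, 13.5]
grip_width: 0.281
```

```bash
python3 - <<'E'
from h import *
s=robot.read_state();q=s['ee_rot'];az=np.degrees(2*np.arctan2(q[1],q[0]));print(s['tcp_pos'],az,s['wrist_force'],s['ft_torque'],s['grip_width'])
m,im=shot('wrist','w48'); crop(im,130,130,250,200,3,'w48c')
m,im=shot('scene','s48'); crop(im,215,135,80,80,7,'s48c')
E
```

```text
[0.55562695 0.03119727 0.21518996] 53.53882466519701 [ 5.20053609  0.93583041 13.50110828] [ 0.08071626 -0.5969885   0.06865593] 0.28061174159340585
```

```bash
python3 - <<'E'
from ang import *
def both(w,s,A,B):
    m,_=load(w); a=ang(m,'wrist',*A); m,_=load(s); b=ang(m,'scene',*B); d=a[0]-b[0]; print(w,a[0],b[0],(a[0]+b[0])/2,np.degrees(np.arctan2(d[1],d[0])),np.linalg.norm(d))
both('w48','s48',(130+315/3,130+174/3),(215+320/7,135+324/7))
E
```

```text
w48 [-10.   33.7] [  5.1 -37.7] [-2.45 -2.  ] 101.94122296021347 72.97924362447175
```

Emit:
arm_command([
  [0,0,0,0],
  [0,0,0,0],
  [0,0,-0.01,-0.02],
  [0,0,-0.01,-0.06],
  [0,0,-0.01,-0.1],
], jaw=0.42)

```text
time_s: 41.25
tcp_pos: [0.55, 0.0281, 0.2163]
ee_rot: [0.811, 0.586, 0.001, 0.0]
wrist_force: [0.1, -0.1, 0.3]
grip_width: 0.424
```

```bash
python3 - <<'E'
from h import *
s=robot.read_state();q=s['ee_rot'];az=np.degrees(2*np.arctan2(q[1],q[0]));print(s['tcp_pos'],az,s['wrist_force'],cmd([.5535,.028,.208],np.radians(az-98)))
E
```

```text
[0.5499978  0.02814673 0.21631122] 71.70098057580645 [ 0.0987347  -0.07737921  0.2972865 ] [ 0.0019  0.0067  0.0166 -0.1461]
```

Emit:
arm_command([
  [0.001,0.003,0.0,-0.045],
  [0.002,0.006,0.0,-0.09],
  [0.002,0.006,0.0,-0.13],
  [0.002,0.006,0.008,-0.146],
  [0.002,0.006,0.016,-0.146],
])

```text
time_s: 41.75
tcp_pos: [0.553, 0.0281, 0.2079]
ee_rot: [0.658, 0.753, 0.0, 0.0]
wrist_force: [0.5, 0.3, 0.3]
grip_width: 0.42
```

```bash
python3 - <<'E'
from h import *
s=robot.read_state();q=s['ee_rot'];az=np.degrees(2*np.arctan2(q[1],q[0]));print(s['tcp_pos'],az,s['wrist_force'])
m,im=shot('wrist','w49'); crop(im,130,130,250,200,3,'w49c')
m,im=shot('scene','s49'); crop(im,215,135,80,80,7,'s49c')
E
```

```text
[0.55302328 0.02809994 0.20789593] 97.64178101980906 [0.46885588 0.2731335  0.34796084]
```

Emit:
arm_command([
  [0,0,0,0],
  [0,0,0,0],
  [0,0,0,0],
  [0,0,0,0],
], jaw=0.1, force=25)

```text
time_s: 42.25
tcp_pos: [0.5547, 0.0284, 0.2087]
ee_rot: [0.659, 0.752, 0.002, 0.001]
wrist_force: [5.5, 1.1, 1.9]
grip_width: 0.191
```

```bash
python3 - <<'E'
from ang import *
m,_=load('w49'); a=ang(m,'wrist',266.7,181);b=ang(m,'wrist',280.7,295.7); d=a[0]-b[0]; print('before',(a[0]+b[0])/2,np.degrees(np.arctan2(d[1],d[0])))
s=robot.read_state();q=s['ee_rot'];az=np.degrees(2*np.arctan2(q[1],q[0]));print(s['tcp_pos'],az,s['wrist_force'],s['ft_torque'],s['grip_width'])
m,im=shot('wrist','w50'); crop(im,130,130,250,200,3,'w50c')
m,im=shot('scene','s50'); crop(im,215,135,80,80,7,'s50c')
E
```

```text
before [-5.15 -1.  ] 111.75806926805745
[0.55470919 0.02838451 0.20873081] 97.5107262821419 [5.48929835 1.05431508 1.86997227] [ 0.30172723 -1.30995169  0.1708806 ] 0.1912659461021865
```

Emit:
arm_command([
  [0,0,0,0.015],
  [0,0,0,0.03],
  [0,0,0,0.045],
  [0,0,0,0.055],
  [0,0,0,0.055],
])

```text
time_s: 42.85
tcp_pos: [0.5564, 0.0287, 0.2105]
ee_rot: [0.722, 0.692, 0.004, 0.003]
wrist_force: [5.7, 1.4, 9.7]
grip_width: 0.193
```

```bash
python3 - <<'E'
from ang import *
m,_=load('w50'); print('w50',ang(m,'wrist',270,181.7))
s=robot.read_state();q=s['ee_rot'];az=np.degrees(2*np.arctan2(q[1],q[0]));print(s['tcp_pos'],az,s['wrist_force'],s['ft_torque'],s['grip_width'])
m,im=shot('wrist','w51'); crop(im,130,130,250,200,3,'w51c')
m,im=shot('scene','s51'); crop(im,215,135,80,80,7,'s51c')
E
```

```text
w50 (array([-14.6,  33.9]), np.float64(113.3))
[0.55643798 0.02867948 0.21054556] 87.634725627611 [5.6551221  1.42865318 9.71299177] [ 0.46384768 -1.53398901  0.62623559] 0.1930850730930199
```

Emit:
arm_command([
  [0,0,0,0.015],
  [0,0,0,0.03],
  [0,0,0,0.04],
  [0,0,0,0.04],
])

```text
time_s: 43.35
tcp_pos: [0.5569, 0.0282, 0.2114]
ee_rot: [0.763, 0.646, 0.004, 0.003]
wrist_force: [6.1, 0.2, 14.1]
grip_width: 0.195
```

```bash
python3 - <<'E'
from ang import *
m,_=load('w51'); a=ang(m,'wrist',268,180.3); m,_=load('s51'); b=ang(m,'scene',260.6,181.4); d=a[0]-b[0]; print((a[0]+b[0])/2,np.degrees(np.arctan2(d[1],d[0])),np.linalg.norm(d))
s=robot.read_state();q=s['ee_rot'];az=np.degrees(2*np.arctan2(q[1],q[0]));print(s['tcp_pos'],az,s['wrist_force'],s['ft_torque'],s['grip_width'])
m,im=shot('wrist','w52'); crop(im,130,130,250,200,3,'w52c')
m,im=shot('scene','s52'); crop(im,215,135,80,80,7,'s52c')
E
```

```text
[-1.5 -1.3] 99.38551826004309 73.5850528300415
[0.5568907  0.02818089 0.211364  ] 80.4753132401844 [ 6.1211955   0.20649784 14.13267246] [-0.04262561 -1.45834714  0.96459309] 0.19498526620011505
```

Emit:
arm_command([
  [-0.001,-0.005,0.002,0],
  [-0.001,-0.009,0.004,0],
  [-0.001,-0.012,0.006,0],
  [-0.001,-0.012,0.006,0],
])

```text
time_s: 43.85
tcp_pos: [0.5559, 0.0281, 0.2112]
ee_rot: [0.763, 0.646, 0.007, 0.007]
wrist_force: [14.2, -3.3, 18.4]
grip_width: 0.193
```

```bash
python3 - <<'E'
from h import *
s=robot.read_state();q=s['ee_rot'];az=np.degrees(2*np.arctan2(q[1],q[0]));print(s['tcp_pos'],az,s['wrist_force'],s['ft_torque'],s['grip_width'])
m,im=shot('wrist','w53'); crop(im,130,130,250,200,3,'w53c')
m,im=shot('scene','s53'); crop(im,215,135,80,80,7,'s53c')
E
```

```text
[0.55591164 0.02809082 0.21115667] 80.4889265613854 [14.20936512 -3.28735776 18.4105646 ] [-0.58590532 -3.53231782  0.92609198] 0.19307833008766134
```

Emit:
arm_command([
  [0.001,0.008,-0.006,0],
  [0.001,0.01,-0.008,0],
  [0.001,0.01,-0.008,0],
])

```text
time_s: 44.25
tcp_pos: [0.5567, 0.0283, 0.2116]
ee_rot: [0.763, 0.646, 0.004, 0.004]
wrist_force: [9.9, 1.0, 7.4]
grip_width: 0.19
```

Emit:
arm_command([
  [0,0,0,0],
  [0,0,0,0],
  [0,0,0,0],
], jaw=0.45)

```text
time_s: 44.55
tcp_pos: [0.5505, 0.028, 0.2079]
ee_rot: [0.764, 0.645, -0.001, -0.001]
wrist_force: [-0.4, -0.7, -0.4]
grip_width: 0.45
```

```bash
python3 - <<'E'
from h import *
s=robot.read_state();q=s['ee_rot'];az=np.degrees(2*np.arctan2(q[1],q[0]));print(s['tcp_pos'],az,s['wrist_force'],s['ft_torque'],s['grip_width'])
m,im=shot('wrist','w54'); crop(im,130,130,250,200,3,'w54c')
m,im=shot('scene','s54'); crop(im,215,135,80,80,7,'s54c')
E
```

```text
[0.55049267 0.02804013 0.20787143] 80.37442242366761 [-0.42406648 -0.71357388 -0.37694293] [0.02562267 0.05806103 0.02554928] 0.450398381930878
```

```bash
python3 - <<'E'
from ang import *
m,_=load('w54'); a=ang(m,'wrist',130+369/3,130+150/3); m,_=load('s54'); b=ang(m,'scene',215+321/7,135+319/7); d=a[0]-b[0]; print(a,b,(a[0]+b[0])/2,np.degrees(np.arctan2(d[1],d[0])),np.linalg.norm(d))
print(cmd([.554,.028,.209],np.radians(80.4-100)))
E
```

```text
(array([-19.2,  33.2]), np.float64(120.1)) (array([  7.5, -36.3]), np.float64(-78.3)) [-5.85 -1.55] 111.01541043654179 74.45226658739142
[ 0.0009  0.0064 -0.0022 -0.1089]
```

Emit:
arm_command([
  [0.001,0.006,-0.002,0],
  [0.001,0.006,-0.002,-0.04],
  [0.001,0.006,-0.002,-0.08],
  [0.001,0.006,-0.002,-0.109],
  [0.001,0.006,-0.002,-0.109],
])

```text
time_s: 45.15
tcp_pos: [0.5546, 0.0282, 0.2094]
ee_rot: [0.643, 0.766, -0.0, -0.0]
wrist_force: [0.4, -0.7, -0.7]
grip_width: 0.446
```

Emit:
arm_command([
  [0,0,0,0],
  [0,0,0,0],
  [0,0,0,0.04],
  [0,0,0,0.08],
  [0,0,0,0.12],
], jaw=0.28)

```text
time_s: 45.65
tcp_pos: [0.5553, 0.0283, 0.21]
ee_rot: [0.777, 0.63, 0.001, 0.0]
wrist_force: [2.1, 0.7, 4.9]
grip_width: 0.277
```

```bash
python3 - <<'E'
from h import *
s=robot.read_state();q=s['ee_rot'];az=np.degrees(2*np.arctan2(q[1],q[0]));print(s['tcp_pos'],az,s['wrist_force'],s['ft_torque'],s['grip_width'])
m,im=shot('wrist','w55'); crop(im,130,130,250,200,3,'w55c')
m,im=shot('scene','s55'); crop(im,215,135,80,80,7,'s55c')
E
```

```text
[0.55530347 0.02827448 0.20996415] 78.05975804791659 [2.0562136  0.71006129 4.85175796] [ 0.14173875 -0.45815932  0.29393265] 0.277047551132022
```

Emit:
arm_command([
  [0,0,0,-0.01],
  [0,0,0,-0.02],
  [0,0,0,-0.02],
  [0,0,0,-0.02],
])

```text
time_s: 46.15
tcp_pos: [0.5549, 0.0282, 0.2097]
ee_rot: [0.754, 0.656, 0.0, 0.0]
wrist_force: [1.1, 0.8, 1.7]
grip_width: 0.277
```

```bash
python3 - <<'E'
from ang import *
m,_=load('w55'); a=ang(m,'wrist',130+366/3,130+146/3); m,_=load('s55'); b=ang(m,'scene',215+320/7,135+324/7); d=a[0]-b[0]; print(a[0],b[0],(a[0]+b[0])/2,np.degrees(np.arctan2(d[1],d[0])),np.linalg.norm(d))
s=robot.read_state();q=s['ee_rot'];az=np.degrees(2*np.arctan2(q[1],q[0]));print(s['tcp_pos'],az,s['wrist_force'],s['ft_torque'],s['grip_width'])
m,im=shot('wrist','w56'); crop(im,130,130,250,200,3,'w56c')
m,im=shot('scene','s56'); crop(im,215,135,80,80,7,'s56c')
E
```

```text
[-12.7  34.9] [  5.1 -37.7] [-3.8 -1.4] 103.77597890075174 74.75025083569953
[0.55493136 0.02824598 0.20967564] 82.03996731163757 [1.0558077  0.84287951 1.71117235] [ 0.14056711 -0.30348326  0.08607561] 0.27696428245899657
```

Emit:
arm_command([
  [0,0,0,-0.006],
  [0,0,0,-0.012],
  [0,0,0,-0.012],
])

```text
time_s: 46.55
tcp_pos: [0.5545, 0.0282, 0.2093]
ee_rot: [0.742, 0.671, -0.0, -0.0]
wrist_force: [1.7, 1.3, 0.5]
grip_width: 0.275
```

```bash
python3 - <<'E'
from ang import *
m,_=load('w56'); a=ang(m,'wrist',130+373/3,130+145/3); m,_=load('s56'); b=ang(m,'scene',215+320/7,135+322/7); d=a[0]-b[0]; print(a[0],b[0],(a[0]+b[0])/2,np.degrees(np.arctan2(d[1],d[0])),np.linalg.norm(d))
s=robot.read_state();q=s['ee_rot'];az=np.degrees(2*np.arctan2(q[1],q[0]));print(s['tcp_pos'],az,s['wrist_force'],s['ft_torque'],s['grip_width'])
E
```

```text
[-14.3  34.8] [  5.9 -36.9] [-4.2  -1.05] 105.73409027765423 74.49114041280345
[0.55445662 0.02815175 0.20934754] 84.21134133318853 [1.73098927 1.31134427 0.51342534] [ 0.14840346 -0.22328085 -0.01738841] 0.2745098668483239
```

```bash
cat h.py ang.py | head -80; python3 - <<'E'
from h import *
from cell import robot
s=robot.read_state();print(s['time_s'],s['tcp_pos'],s['wrist_force'],s['ft_torque'],s['grip_width'])
E
```

```text
import numpy as np, cv2
from cell import robot
from scipy.spatial.transform import Rotation as Ro
def foc(m): return 192/np.tan(np.radians(m['fov_y']/2))
def ray(m,name,u,v):
    f=foc(m); x=(u-m['cx'])/f; y=(v-m['cy'])/f
    if name=='wrist':
        r=np.hypot(x,y); d=np.array([x/r*np.sin(r),y/r*np.sin(r),np.cos(r)])
    else: d=np.array([x,y,1.])
    d=m['R'].T@d; c=-m['R'].T@m['t']; return c,d/np.linalg.norm(d)
def atz(m,name,u,v,z):
    c,d=ray(m,name,u,v); return c+d*(z-c[2])/d[2]
def proj(m,name,X):
    p=m['R']@np.asarray(X,float)+m['t']; f=foc(m)
    if name=='wrist':
        rr=np.hypot(p[0],p[1]); th=np.arctan2(rr,p[2]); return np.array([m['cx']+f*th*p[0]/rr, m['cy']+f*th*p[1]/rr])
    return np.array([m['cx']+f*p[0]/p[2], m['cy']+f*p[1]/p[2]])
def shot(name,tag):
    m=robot.camera_model(name); im=robot.get_image(name)[:,:,::-1].copy()
    np.save(f'pics/{tag}.npy',np.array([m],dtype=object),allow_pickle=True); cv2.imwrite(f'pics/{tag}_raw.png',im)
    return m,im
def load(tag): return np.load(f'pics/{tag}.npy',allow_pickle=True)[0], cv2.imread(f'pics/{tag}_raw.png')
def 
[... 300 characters left out ...]
(0,k*s+4),0,.35,(0,0,255),1)
    cv2.imwrite('pics/'+out+'.png',c)
# command numbers to reach world tcp target p with yaw change dyaw(rad about tool z)
def cmd(p,spin=0,ref=None):
    s=robot.read_state(); R=Ro.from_quat(s['ee_rot']).as_matrix()
    d=R.T@(np.asarray(p)-s['tcp_pos']); return np.round(np.r_[d/.5,spin/np.pi],4)
from jar import *
def ang(m,name,u,v,p=(.6529,.0214,-.0745),z=.179):
    R,o=jarT(*p); c,d=ray(m,name,u,v)
    cl=R.T@(c-o); dl=R.T@d; t=(z-cl[2])/dl[2]; X=cl+dl*t
    return (X[:2]*1e3).round(1), np.degrees(np.arctan2(X[1],X[0])).round(1)
46.55 [0.55445662 0.02815175 0.20934754] [1.73098927 1.31134427 0.51342534] [ 0.14840346 -0.22328085 -0.01738841] 0.2745098668483239
```

Emit:
arm_command([
  [0,0,0,-0.005],
  [0,0,0,-0.01],
])

```text
time_s: 46.75
tcp_pos: [0.5544, 0.0281, 0.2093]
ee_rot: [0.731, 0.682, -0.0, -0.0]
wrist_force: [0.3, 0.7, 0.0]
grip_width: 0.277
```

Emit:
arm_command([
  [0,0,0,0],
  [0,0,0,0],
], jaw=0.36)

```text
time_s: 46.95
tcp_pos: [0.5542, 0.0281, 0.2093]
ee_rot: [0.732, 0.682, -0.0, -0.0]
wrist_force: [1.0, 0.2, -0.7]
grip_width: 0.357
```

```bash
python3 - <<'E'
from h import *
s=robot.read_state();print(s['time_s'],s['tcp_pos'],s['wrist_force'],s['ft_torque'],s['grip_width'])
m,im=shot('scene','z1'); crop(im,200,130,110,80,7,'z1s')
m,im=shot('wrist','z1w'); cv2.imwrite('pics/z1wv.png',im)
E
```

```text
46.95 [0.55423445 0.02805671 0.20925602] [ 0.95490977  0.23393676 -0.69512116] [-0.02515395  0.02716857 -0.05188109] 0.35726567898027695
```

View pics/z1s.png

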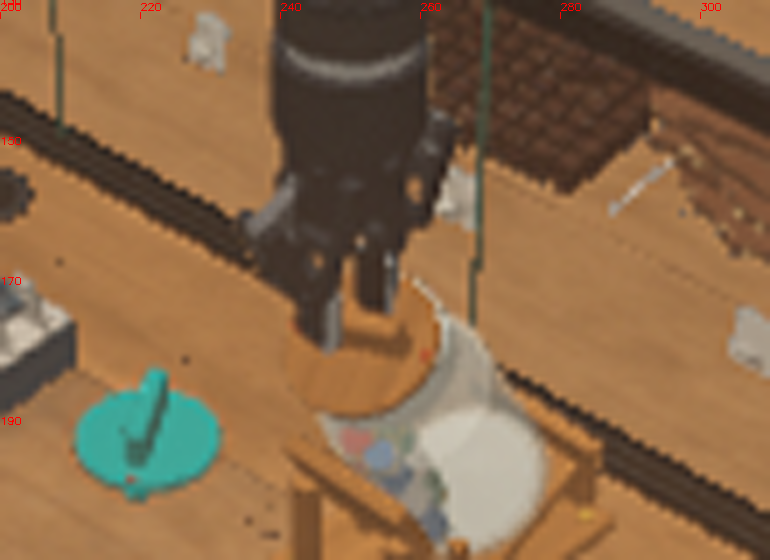

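View pics/z1wv.png

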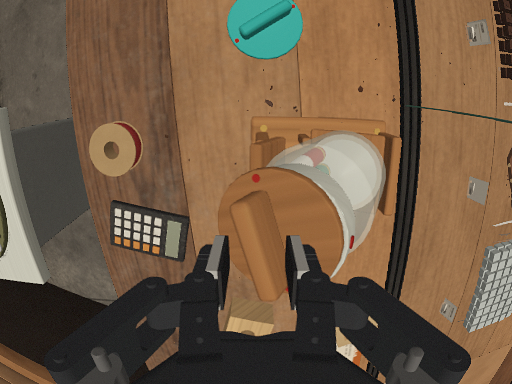

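The scene picture shows the flange's red dot at about (260.7,181). The wrist picture shows dots at (256,178) and about (288,292), with the bar clear of both fingers.

```bash
python3 - <<'E'
from h import *; from ang import ang
m,im=load('z1w'); crop(im,200,150,160,160,5,'z1wc')
ms,_=load('z1')
def red(im,r):
    u0,v0,u1,v1=r; h=im[v0:v1,u0:u1].astype(int); k=(h[:,:,2]>150)&(h[:,:,1]<70)&(h[:,:,0]<70); y,x=np.nonzero(k); return x.mean()+u0,y.mean()+v0,k.sum()
a=red(im,(245,168,268,190)); print(a)
X1,_=ang(m,'wrist',a[0],a[1])
try:
    b=red(im,(280,282,296,300)); print(b); X2,_=ang(m,'wrist',b[0],b[1])
except Exception as e: print(e); X2=None
X3,_=ang(ms,'scene',260.7,181)
for X in (X2,X3):
    if X is not None: d=X1-X; print(X1,X,(X1+X)/2,np.degrees(np.arctan2(d[1],d[0])),np.linalg.norm(d))
E
```

```text
(np.float64(255.30612244897958), np.float64(177.89795918367346), np.int64(49))
(np.float64(286.4), np.float64(289.2), np.int64(5))
[-17.1  34.6] [  5.5 -35.8] [-5.8 -0.6] 107.79781072931969 73.93862319518806
[-17.1  34.6] [  5.9 -36.9] [-5.6  -1.15] 107.83185762854148 75.10825520540335
```

View pics/z1wc.png

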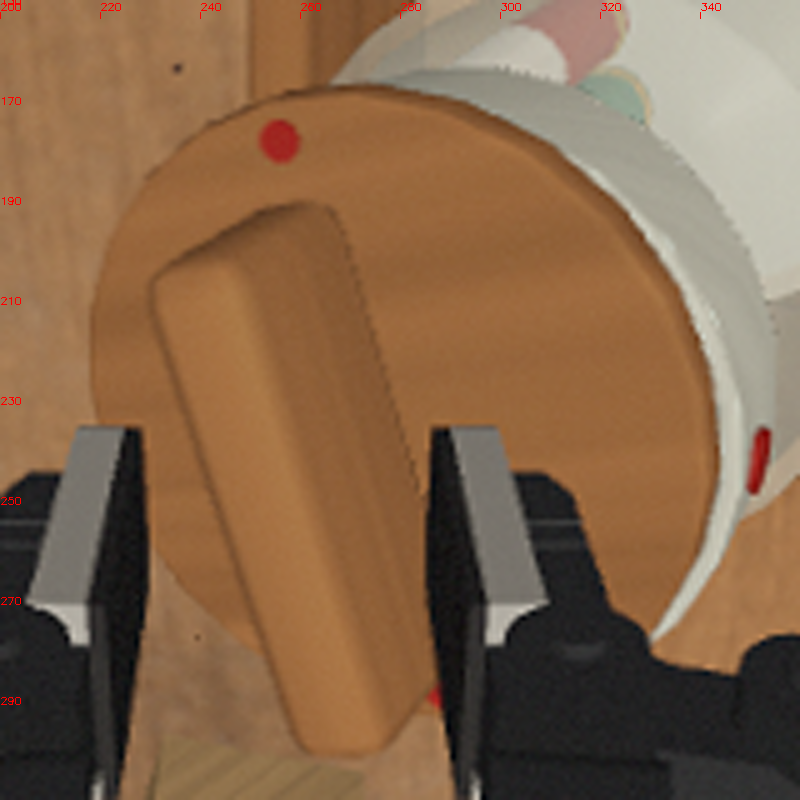

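Emit:
arm_command([
  [0,0,-0.02,0],
  [0,0,-0.05,0],
  [0,0,-0.1,0],
  [0,0,-0.18,0],
  [0,0,-0.24,0],
])

```text
time_s: 47.55
tcp_pos: [0.5547, 0.0282, 0.3323]
ee_rot: [0.732, 0.682, 0.001, 0.001]
wrist_force: [0.6, -0.2, 0.7]
grip_width: 0.359
```

```bash
python3 - <<'E'
from h import *
s=robot.read_state();print(s['time_s'],s['tcp_pos'],s['wrist_force'],s['grip_width'])
m,im=shot('scene','z2'); crop(im,200,130,110,80,7,'z2s')
m,im=shot('wrist','z2w'); cv2.imwrite('pics/z2wv.png',im)
E
```

```text
47.55 [0.55474466 0.02816579 0.33233015] [ 0.63118951 -0.18284401  0.69447867] 0.3591079154111718
```

View pics/z2s.png

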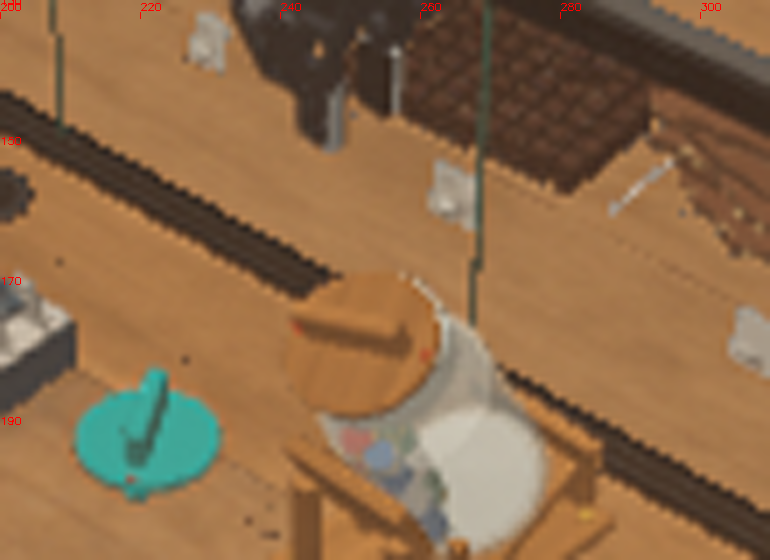

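View pics/z2wv.png

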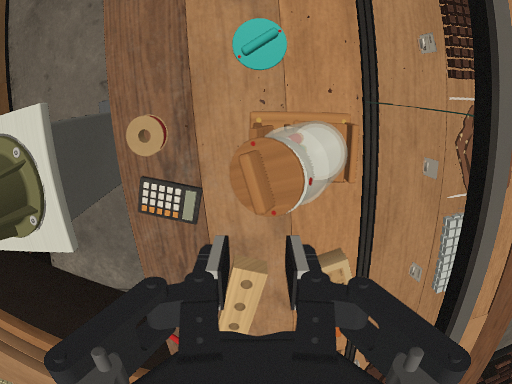

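```bash
python3 - <<'E'
from h import *; from ang import ang
m,im=load('z2w'); ms,_=load('z2')
def red(im,r):
    u0,v0,u1,v1=r; h=im[v0:v1,u0:u1].astype(int); k=(h[:,:,2]>130)&(h[:,:,1]<80)&(h[:,:,0]<80); y,x=np.nonzero(k); return x.mean()+u0,y.mean()+v0,k.sum()
a=red(im,(245,136,262,150)); b=red(im,(266,205,282,220)); print(a,b)
X1,_=ang(m,'wrist',*a[:2]);X2,_=ang(m,'wrist',*b[:2])
d=X1-X2; print(X1,X2,(X1+X2)/2,np.degrees(np.arctan2(d[1],d[0])),np.linalg.norm(d))
X1,_=ang(ms,'scene',242.2,176.6);X2,_=ang(ms,'scene',260.7,180.6)
d=X1-X2; print(X1,X2,(X1+X2)/2,np.degrees(np.arctan2(d[1],d[0])),np.linalg.norm(d))
E
```

```text
(np.float64(252.58823529411765), np.float64(143.11764705882354), np.int64(17)) (np.float64(273.1666666666667), np.float64(212.72222222222223), np.int64(18))
[-16.8  34.9] [  7.  -34.7] [-4.9  0.1] 108.87832949560966 73.5567807887213
[-17.2  34.1] [  7.1 -35.9] [-5.05 -0.9 ] 109.14407932393927 74.09784072427482
```

```bash
python3 - <<'E'
from h import *; from ang import ang
m,im=load('z1w'); ms,_=load('z1')
for z in (.155,.161,.165):print(ang(m,'wrist',351.5,241.5,z=z))
m,im=load('z2w'); crop(im,225,125,100,100,7,'z2wc')
E
```

```text
(array([38.5, -4.9]), np.float64(-7.3))
(array([39.2, -1.9]), np.float64(-2.7))
(array([39.8,  0.2]), np.float64(0.3))
```

View pics/z2wc.png

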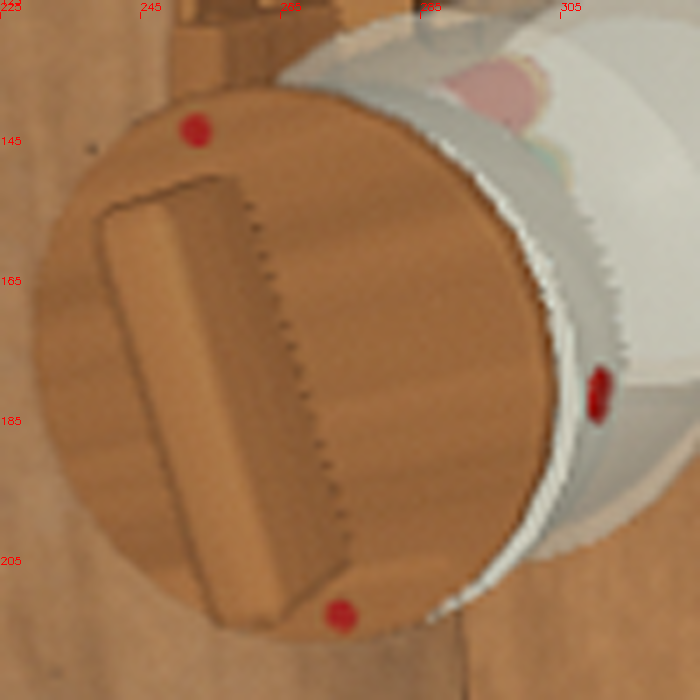

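```bash
python3 - <<'E'
from h import *; from jar import *
R,o=jarT(.6529,.0214,-.0745)
s=robot.read_state(); Rt=Ro.from_quat(s['ee_rot']).as_matrix(); print('tool x',Rt[:,0],'y',Rt[:,1], s['tcp_pos'])
th=np.radians(109);u=np.array([np.cos(th),np.sin(th)]);n=np.array([np.sin(th),-np.cos(th)])
c=np.array([-5,0.])
for k in (18,22,26):
  p=c-u*k+n*6.5; W=R@np.r_[p/1e3,.190]+o; print(k,p,W)
W=R@np.r_[(c-u*22+n*6.5)/1e3,.190]+o
yv=Rt[:,1]*np.sign(Rt[0,1])
for gap in (.007,):
  T=W+yv*(gap-.0235); T[2]=W[2]-.004
  print('target',T); print(cmd(T), cmd([T[0],T[1],.26]))
E
```

```text
tool x [7.03877812e-02 9.97519246e-01 9.56325916e-04] y [ 0.99748653 -0.07039323  0.00808771] [0.55673059 0.02826225 0.33504471]
18 [  7.00609752 -14.90314136] [0.56900743 0.01271699 0.20904921]
22 [  8.30837014 -18.68521566] [0.56987257 0.00885982 0.20966059]
26 [  9.61064276 -22.46728996] [0.57073772 0.00500266 0.21027197]
target [0.55341405 0.01002131 0.20566059]
[-0.0371 -0.0061  0.2587  0.    ] [-0.037  -0.0053  0.15    0.    ]
```

Emit:
arm_command([
  [-0.037,-0.006,0.05,0],
  [-0.037,-0.006,0.12,0],
  [-0.037,-0.006,0.19,0],
  [-0.037,-0.006,0.22,0],
  [-0.037,-0.006,0.22,0],
], jaw=0.55)

```text
time_s: 48.15
tcp_pos: [0.5481, 0.0098, 0.2166]
ee_rot: [0.732, 0.682, -0.002, -0.002]
wrist_force: [-0.6, 0.8, -0.3]
grip_width: 0.551
```

```bash
python3 - <<'E'
from h import *
s=robot.read_state();print(s['time_s'],s['tcp_pos'],s['wrist_force'],s['grip_width'])
m,im=shot('wrist','z3w'); crop(im,190,140,150,160,5,'z3wv')
E
```

```text
48.15 [0.5480756  0.00983232 0.21663282] [-0.61817654  0.82638225 -0.31937682] 0.5512071060571726
```

View pics/z3wv.png

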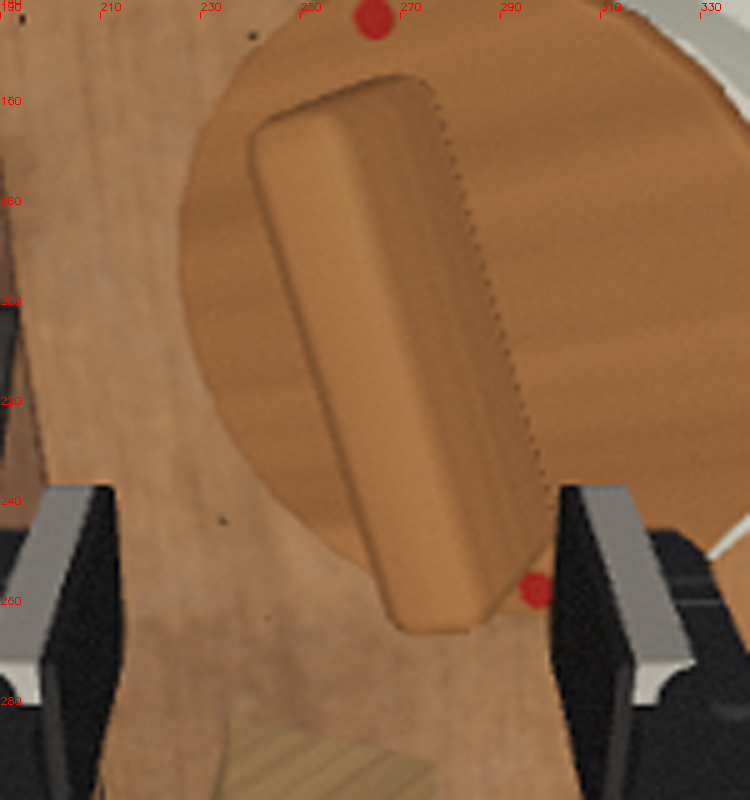

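The fingers straddle the bar's −y end, with the right pad at about (300,240) just uphill of the bar's foot. I'll shift uphill, lower, then ease it downhill.

Emit:
arm_command([
  [0.01,0.01,0,0],
  [0.01,0.01,0.014,0],
  [0.01,0.01,0.014,0],
])

```text
time_s: 48.5
tcp_pos: [0.5561, 0.0148, 0.2125]
ee_rot: [0.731, 0.682, 0.0, 0.0]
wrist_force: [-0.3, -0.0, 0.2]
grip_width: 0.551
```

Emit:
arm_command([
  [0,-0.006,0,0],
  [0,-0.012,0,0],
  [0,-0.012,0,0],
])

```text
time_s: 48.8
tcp_pos: [0.5492, 0.015, 0.2128]
ee_rot: [0.732, 0.682, -0.0, 0.0]
wrist_force: [0.0, 0.4, -0.1]
grip_width: 0.547
```

```bash
python3 - <<'E'
from h import *
from ang import ang
s=robot.read_state();print(s['time_s'],s['tcp_pos'],s['wrist_force'],s['ft_torque'],s['grip_width'])
m,im=shot('wrist','z4w'); crop(im,190,120,150,160,5,'z4wv')
E
```

```text
48.8 [0.54923101 0.01497015 0.21277739] [ 0.03702829  0.40987372 -0.07696935] [ 0.03234232 -0.00635492 -0.06689286] 0.5474356035345047
```

View pics/z4wv.png

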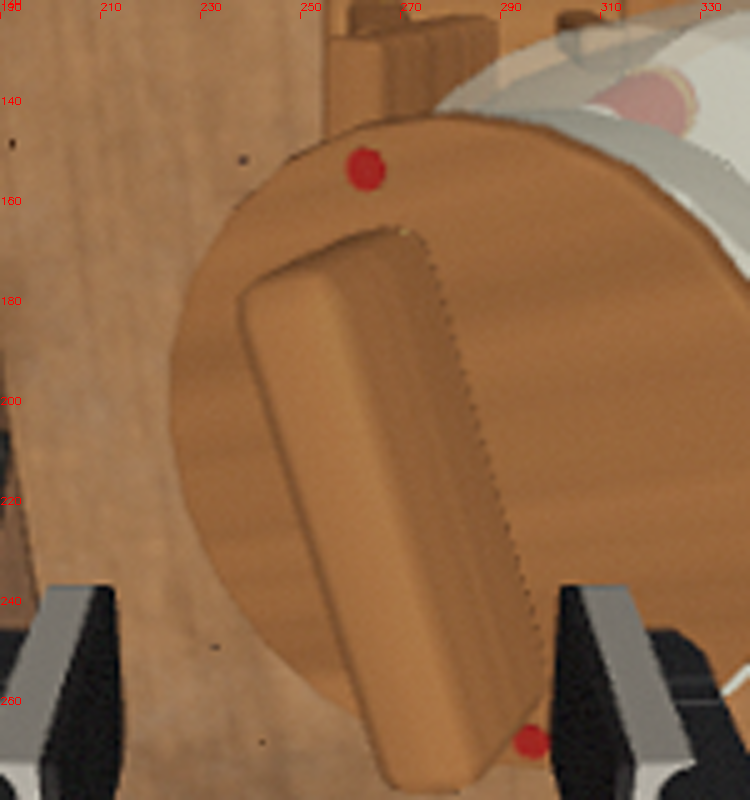

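Emit:
arm_command([
  [0,-0.004,0.008,0],
  [0,-0.008,0.008,0],
  [0,-0.01,0.008,0],
])

```text
time_s: 49.15
tcp_pos: [0.545, 0.0152, 0.2087]
ee_rot: [0.732, 0.682, 0.0, 0.0]
wrist_force: [2.2, -0.1, 1.0]
grip_width: 0.553
```

```bash
python3 - <<'E'
from h import *
s=robot.read_state();print(s['time_s'],s['tcp_pos'],s['wrist_force'],s['ft_torque'],s['grip_width'])
m,im=shot('wrist','z5w'); crop(im,190,120,150,160,5,'z5wv')
from ang import ang
E
```

```text
49.15 [0.54499355 0.01515634 0.20865516] [ 2.1936477  -0.06479331  1.04586614] [-0.15199102 -0.34892198 -0.01174159] 0.553290187144377
```

View pics/z5wv.png

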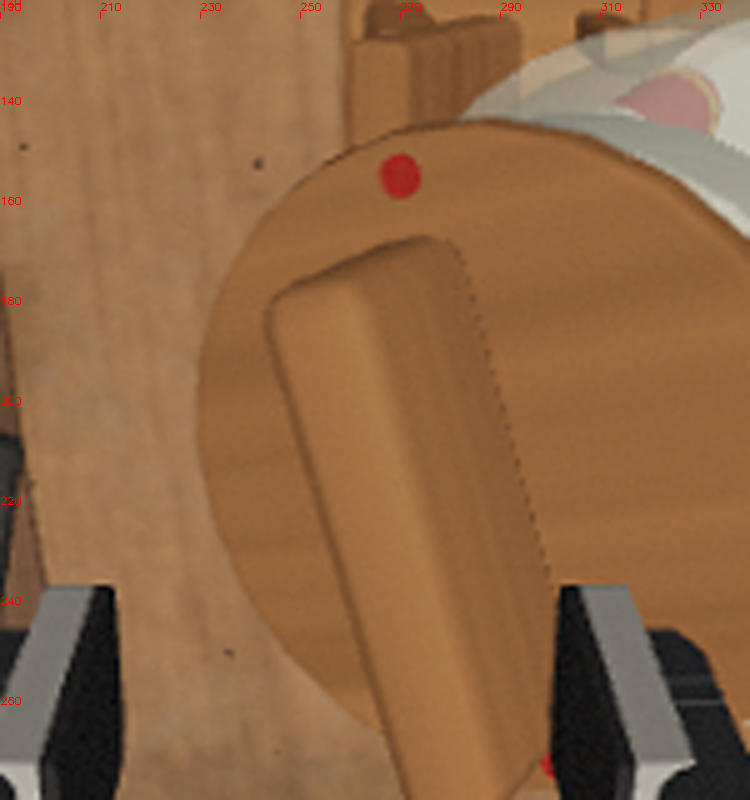

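Emit:
arm_command([
  [0,-0.003,0,0],
  [0,-0.006,0,0],
  [0,-0.009,0,0],
])

```text
time_s: 49.5
tcp_pos: [0.5422, 0.0155, 0.2094]
ee_rot: [0.732, 0.682, 0.001, 0.002]
wrist_force: [7.7, -0.1, 1.5]
grip_width: 0.552
```

```bash
python3 - <<'E'
from h import *
s=robot.read_state();print(s['time_s'],s['tcp_pos'],s['wrist_force'],s['ft_torque'],s['grip_width'])
m,im=shot('wrist','z6w'); ms,ims=shot('scene','z6'); crop(ims,220,155,70,50,8,'z6s')
from ang import ang
h=im[130:180,230:300].astype(int);k=(h[:,:,2]>130)&(h[:,:,1]<80)&(h[:,:,0]<80); y,x=np.nonzero(k);print(x.mean()+230,y.mean()+130,k.sum())
X1,_=ang(m,'wrist',x.mean()+230,y.mean()+130)
for v in (180.4,180.6,181):
  X2,_=ang(ms,'scene',260.7,v);d=X1-X2;print(X1,X2,np.degrees(np.arctan2(d[1],d[0])),np.linalg.norm(d))
E
```

```text
49.5 [0.54219155 0.0154608  0.20936198] [ 7.65635872 -0.13332914  1.54028271] [-0.29204148 -1.72356718  0.05009016] 0.551555072072513
272.7258064516129 155.61290322580646 62
[-18.4  34. ] [  7.7 -35.4] 110.61031113501929 74.14560000431584
[-18.4  34. ] [  7.1 -35.9] 110.04231674489364 74.40604814126337
[-18.4  34. ] [  5.9 -36.9] 108.91844603381227 74.94864908722505
```

View pics/z6s.png

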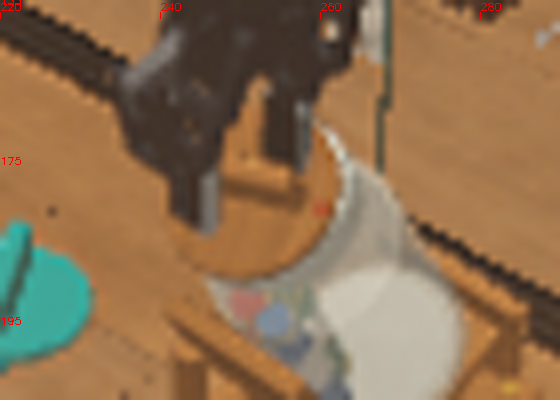

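The lid resists at 7.7 N without turning any further. That means it is already against its stop at its lowest position, so I'll back off and clear away.

Emit:
arm_command([
  [0,0.008,0,0],
  [0,0.018,0,0],
  [0,0.024,-0.01,0],
  [0,0.024,-0.08,0],
  [0,0.024,-0.16,0],
])

```text
time_s: 50.1
tcp_pos: [0.5505, 0.0148, 0.2876]
ee_rot: [0.732, 0.682, -0.002, -0.002]
wrist_force: [1.6, 0.3, 0.1]
grip_width: 0.548
```

Emit:
arm_command([
  [0,0,-0.08,0],
  [0,0,-0.1,0],
  [0,0,-0.1,0],
])

```text
time_s: 50.4
tcp_pos: [0.553, 0.0149, 0.3402]
ee_rot: [0.732, 0.682, 0.001, 0.001]
wrist_force: [0.4, 0.6, -0.6]
grip_width: 0.548
```

```bash
python3 - <<'E'
from h import *; from ang import ang
s=robot.read_state();print(s['time_s'],s['tcp_pos'],s['wrist_force'],s['grip_width'])
ms,ims=shot('scene','z7'); cv2.imwrite('pics/z7sv.png',ims); m,im=shot('wrist','z7w'); cv2.imwrite('pics/z7wv.png',im)
E
```

```text
50.4 [0.5530318  0.01487694 0.34020777] [ 0.44002832  0.63295961 -0.61065125] 0.5480183268158716
```

View pics/z7sv.png

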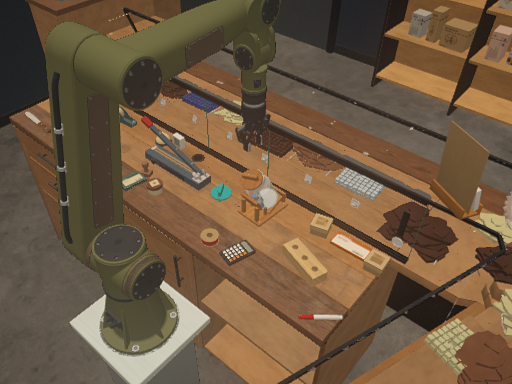

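View pics/z7wv.png

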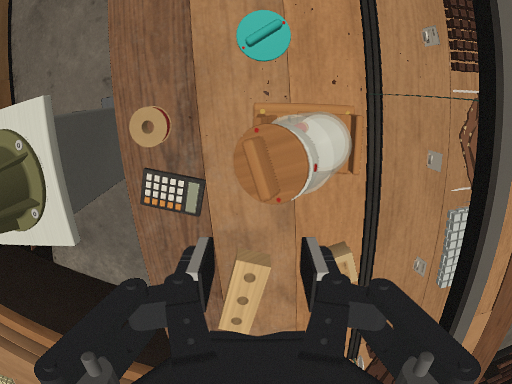

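```bash
python3 - <<'E'
from h import *; from ang import ang
m,im=load('z7w')
def red(im,r):
    u0,v0,u1,v1=r; h=im[v0:v1,u0:u1].astype(int); k=(h[:,:,2]>130)&(h[:,:,1]<80)&(h[:,:,0]<80); y,x=np.nonzero(k); return x.mean()+u0,y.mean()+v0
X1,_=ang(m,'wrist',*red(im,(248,122,264,137)));X2,_=ang(m,'wrist',*red(im,(270,192,286,207)))
d=X1-X2; print(X1,X2,(X1+X2)/2,np.degrees(np.arctan2(d[1],d[0])),np.linalg.norm(d))
E
```

```text
[-18.1  34.1] [  7.5 -34.7] [-5.3 -0.3] 110.40988283380399 73.40844638050856
```

```bash
python3 - <<'E'
from cell import robot
print(robot.finish_job(), robot.read_state()['time_s'])
E
```

```text
the job is handed in; nothing more can be done
the job is handed in; nothing more can be done
```

The three sticks are in the jar, dropped in one at a time (blue, red, green). The lid is seated, turned clockwise to its stop and released, but it rests short of the full 85°. I handed the job in at about 50 s, with the gripper about 10 cm clear of the lid and the wrist force under 1 N.

- **Lid seating:** I pushed the lid in with its bar in line with the notches. The flange dots measured 178–179 mm up the jar, and about 179 mm is fully down.
- **Lid angle (short of nominal):** Under load it reached its stop at about 81–84°. Each time I let go, it slid down the slope within its play and turned back. My last three measurements put it at about 70–72° turned, with the final one at 69.6° (±2°). A last downhill push of about 8 N on the bar did not turn it any further, so I take it to be against its stop in that low position. I could not confirm from the images that it is locked at that angle.
- **Other things on the counter:** The spool, calculator, turquoise lid and boxes looked untouched in the last pictures. I checked that by eye, not by measuring.

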